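# Clamp hinge pins in the inspection fixture, photograph them and release them

## Robot

A 6-joint arm with a two-finger parallel gripper is mounted at the origin on the work surface. World frame = base frame: x ahead of the robot, y to its left, z up, the work surface at z = 0. Lengths are in m, angles in rad, forces in N, time in s.
With the tool pointing down it reaches from about 0.25 to 0.725 m from the base axis. Payload 9.7 kg.
Tool frame: the origin (TCP) lies on the centre line of the jaws, within the pads' length; the fingertips stand ahead of it and the grasp point (between the pads) lies 3 mm ahead of it (ctrl.tip_reach is the z of the fingertips in the tool frame, in m); z points along the fingers, y is the direction in which the jaws open and shut (so a half turn about z gives the same grasp; the last joint's range is limited). The gripper opens to 85 mm and grips with 20 to 120 N. Pads are 22 mm wide; open, the fingers measure 114 mm over their backs; the gripper's body (76 mm by 85 mm) begins 54 mm behind the grasp point. The pads swing forward as they close: fully open they stand 13 mm farther back than shut.
Start: joints at [-1.105, 0.087, 0.176, 1.66, 0, 1.571], TCP at [0.247, -0.491, 0.253] pointing down, gripper open.
Joint ranges: [-3.13, 3.13], [-0.85, 1.81], [-1.15, 1.24], [-2.2, 2.28], [-1.44, 1.52], [-3.14, 3.14]. Speed limits (rad/s): [2.22, 2.22, 2.57, 3.14, 3.14, 3.14].

## Interface

Orientations are given as a unit quaternion [x, y, z, w].
In Python, from bench import ctrl, ik, cams, sensors gives the robot as it stands. Calls block until the motion is done:
- ctrl.reach(position, orientation): joint-space move of the TCP to a pose.
- ctrl.move_linear(position, attitude=None, rate=0.15, threshold=None): straight line of the TCP; attitude=None keeps the orientation; rate is the mean speed in m/s. With threshold (N) it stops when the force on the tool has changed by that much, and returns True; else False.
- ctrl.movej(angles): joint-space move.
- ctrl.gripper_to(opening, effort=None): finger opening in m; effort is the grip in N (None keeps the last); returns when the fingers have stopped.
- ctrl.wait(seconds).
- ik(position, orientation): joint angles nearest the present ones, or None.
- cams.snapshot(name): name is "side" or "top" or "wrist"; returns (picture, depth): 384x512x3 uint8, red, green, blue; 384x512 float32, m along the optical axis (not along the pixel's ray), 0 where there is no reading.
- cams.camera_info(name): a dict with "mtx" (3x3 intrinsics, pixels), "pose" (4x4, takes a point from camera to world coordinates); the wrist camera has in their place "mount" (4x4, takes a point from camera to tool coordinates, whose origin is the TCP and whose axes are the flange's). Camera axes: x right, y down, z forward; pixel columns grow to the right and rows downward; lengths in m; the calibration is good to about 2 mm. A picture is of the moment at which its call begins: read the wrist's pose just before it. camera_info takes no time and is no camera call.
A pose or a line that the arm cannot do raises ctrl.IKError and nothing moves.
- ctrl.sign_off(): hands the job in, once; it reports no verdict.
Readings, each from a call of its own:
- sensors.read_time(): time.
- sensors.read_q(): joint angles.
- sensors.read_joint_velocities(): joint speeds.
- sensors.read_tau(): joint torques, N m.
- sensors.read_eef_pos(): TCP position.
- sensors.read_orientation(): TCP orientation.
- sensors.read_force(): force on the tool from outside, world axes, zero at the start.
- sensors.read_moment(): the same for the moment, N m.
- sensors.read_width(): finger opening in m.
Only numpy, scipy, OpenCV 4.12 (cv2) and the standard library are available. Lean on these libraries where they do the work, as an engineer would, in place of code of your own. Each camera call takes 0.05 s, during which the arm holds its last target.

## Task

Lay every loose hinge pin in its own V notch of the inspection fixture with its brass head towards the fixed end stop, slip the yellow extension bar over the stub handle of the red toggle clamp, throw it past its dead point so that the pins stay clamped against the stop, and lay the bar back in its blue rest. Then tilt the jog stick fully over to the side of its green lamp, hold it there for at least two full seconds while the camera takes its pictures, and let it spring back to centre. Finally throw the clamp fully open again with the bar, leave the pins lying in their notches and lay the bar back in its rest; never push the clamp handle with the hand itself, and leave the torch, the grey bin and the flanged hub where they are.

Things in the scene. Friction and masses are not known exactly. Their poses are not given: they have to be found in the camera images.
- fixture: inspection fixture, fixed, on a 12 mm aluminium base plate. Origin on the bench under the middle of the nest; z up, y points from the clamp to the end stop. Two 8 mm notched plates at y = -26 and +26 mm carry three V notches (120 degree included angle, axes along y) at x = -65, 0 and +65 mm; notch bottoms 50 mm up, ridges 69 mm. Clamp and guide block up to 86 mm high lie at y below -106 mm
- end_stop (a point): middle of the inner face of the dark fixed end stop, 66 mm up; at y = +55 mm in the fixture frame. The stop is 205 mm wide, 12 mm thick, its top 88 mm up
- pad (a point): middle of the orange pad face of the pressure plate (195 mm wide, top 83 mm up), 66 mm up. Fixture y = -83 mm when open, -54 mm when the clamp is shut; it slides with the handle and pushes the pins along their notches against the end stop
- camera_post (a point): top of the 22 mm thick camera post, 137 mm up, at x = +135, y = +95 mm in the fixture frame. Above it a 150 mm arm (top 178 mm up, parked along +x, 20 degrees towards -y) carries the camera; it swings over the pins only while the jog stick is tilted
- nest (a point): middle notch of the fixture, half way between the notched plates, on the axis of a pin lying there (66 mm above the bench); axes as the fixture. A pin in an outer notch lies at x = -65 or +65 mm, z = 0. Lay it with its middle at y = -12 to 0 mm (farther back the head strikes the notched plate); when clamped its middle is at y = 0
- clamp_pivot (a point): vertical pivot axis of the clamp handle, at the height of the handle's centre line (75 mm above the bench), at y = -175 mm in the fixture frame
- handle_tip (a point): centre of the free end of the clamp's stub handle, 83 mm from the pivot axis, same height. The stub is a level square steel bar, 16 x 16 mm, free over the last 58 mm; its root is a red disc of 24 mm radius. It swings in the level plane
- clamp_handle (a joint): handle angle, rad: 0 open (stub points along the fixture's -x, 15 degrees towards -y), grows anticlockwise from above; dead point at 1.31, end at 1.45 (stub along -y, 8 degrees towards +x). A spring resists with up to 1.3 N m before the dead point and throws it back open if let go there; past it the handle snaps to 1.45 and stays shut
- bar: extension bar, loose: yellow square steel tube 32 x 32 mm outside, 26 x 26 mm inside, 180 mm long, open at both ends, black band at the middle, 0.45 kg. Origin at its centre, x along the tube. It goes about 45 mm onto the stub handle with 5 mm play all round
- bar_rest: blue bar rest, fixed: dark base 150 x 75 x 8 mm, two upright saddle plates 10 mm thick at x = -55 and +55 mm with level seats 50 mm up and flared lips, 41 mm apart at the seat, 58 mm at their tops, 73 mm up; the bar lies across both along x. Origin at the centre of its underside
- rest_seat (a point): where the centre of the bar lies when it is in the rest (66 mm above the bench), axes as the rest
- pin_a: loose steel hinge pin a, may be absent: round shank 28 mm diameter with a flat brass lock head (40 x 10 x 28 mm) at one end, 110 mm long over all, 0.3 kg; a copper band marks the other end. Origin on the axis at mid-length (14 mm above the bench when lying); its y axis runs along the pin towards the head. Starts lying on the bench, on the robot's right
- pin_b: loose steel hinge pin b, may be absent: round shank 28 mm diameter with a flat brass lock head (40 x 10 x 28 mm) at one end, 110 mm long over all, 0.3 kg; a copper band marks the other end. Origin on the axis at mid-length (14 mm above the bench when lying); its y axis runs along the pin towards the head. Starts lying on the bench, on the robot's right
- pin_c: loose steel hinge pin c, may be absent: round shank 28 mm diameter with a flat brass lock head (40 x 10 x 28 mm) at one end, 110 mm long over all, 0.3 kg; a copper band marks the other end. Origin on the axis at mid-length (14 mm above the bench when lying); its y axis runs along the pin towards the head. Starts lying on the bench, on the robot's right
- pin_a_head (a point): centre of the outer face of the brass head of pin_a, 55 mm from its origin
- pin_b_head (a point): centre of the outer face of the brass head of pin_b, 55 mm from its origin
- pin_c_head (a point): centre of the outer face of the brass head of pin_c, 55 mm from its origin
- console: grey jog-stick console, fixed, 115 x 150 x 46 mm, origin at the centre of its underside; the stick tilts along its y axis, green lamp at +y, white lamp at -y
- stick_knob (a point): centre of the black ball knob (36 mm diameter) of the jog stick, 98 mm from the tilt axis, which lies 52 mm above the bench along the console's x; upright the knob is 150 mm above the bench
- green_mark (a point): green lamp on the console's top, 56 mm from the centre on its +y side
- jog_stick (a joint): tilt of the jog stick, rad: 0 centred, positive towards the green lamp, stops at -0.42 and +0.42; spring-centred, about 5 N at the knob when fully over; it returns within about 1.5 s when let go. Fully over means more than 0.30
- torch: black pocket torch, 147 x 32 mm, lying loose on the bench; origin at its underside. To be left alone
- bin: grey parts bin 100 x 75 x 45 mm on the bench, origin at its underside. To be left alone
- hub: grey flanged hub, 126 mm diameter, 36 mm high, on the bench; origin at its underside. To be left alone
Mind the look-alikes: they are no part of the job. What is shaped like the pin_a but pink or turquoise is not meant.

How it is judged:
On the way, in this order (a step that is already met when the one before it is completed fails the run):
1. every pin lies in a V notch, head towards the end stop, clamp still open ((x of pin_a in the frame of nest between -0.071 and -0.059 m or x of pin_a in the frame of nest between -0.006 and 0.006 m or x of pin_a in the frame of nest between 0.059 and 0.071 m) and z of pin_a in the frame of nest between -0.005 and 0.005 m and angle between the y axis of each of pin_a, pin_b, pin_c and the y axis of nest, either way round below 0.12 rad and y of each of pin_a_head, pin_b_head, pin_c_head in the frame of nest above 0 m and y of pin_a in the frame of nest between -0.026 and 0.014 m and (x of pin_b in the frame of nest between -0.071 and -0.059 m or x of pin_b in the frame of nest between -0.006 and 0.006 m or x of pin_b in the frame of nest between 0.059 and 0.071 m) and z of pin_b in the frame of nest between -0.005 and 0.005 m and y of pin_b in the frame of nest between -0.026 and 0.014 m and (x of pin_c in the frame of nest between -0.071 and -0.059 m or x of pin_c in the frame of nest between -0.006 and 0.006 m or x of pin_c in the frame of nest between 0.059 and 0.071 m) and z of pin_c in the frame of nest between -0.005 and 0.005 m and y of pin_c in the frame of nest between -0.026 and 0.014 m and value of joint clamp_handle below 0.4 rad), for 0.2 s.
2. the bar is over the stub handle (y of handle_tip in the frame of bar between -0.012 and 0.012 m and z of handle_tip in the frame of bar between -0.012 and 0.012 m and x of handle_tip in the frame of bar between -0.07 and 0.07 m), for 0.1 s.
3. the handle is thrown past its dead point with every pin clamped against the end stop ((x of pin_a in the frame of nest between -0.071 and -0.059 m or x of pin_a in the frame of nest between -0.006 and 0.006 m or x of pin_a in the frame of nest between 0.059 and 0.071 m) and z of pin_a in the frame of nest between -0.005 and 0.005 m and angle between the y axis of each of pin_a, pin_b, pin_c and the y axis of nest, either way round below 0.12 rad and y of each of pin_a_head, pin_b_head, pin_c_head in the frame of nest above 0 m and y of pin_a in the frame of nest between -0.004 and 0.004 m and (x of pin_b in the frame of nest between -0.071 and -0.059 m or x of pin_b in the frame of nest between -0.006 and 0.006 m or x of pin_b in the frame of nest between 0.059 and 0.071 m) and z of pin_b in the frame of nest between -0.005 and 0.005 m and y of pin_b in the frame of nest between -0.004 and 0.004 m and (x of pin_c in the frame of nest between -0.071 and -0.059 m or x of pin_c in the frame of nest between -0.006 and 0.006 m or x of pin_c in the frame of nest between 0.059 and 0.071 m) and z of pin_c in the frame of nest between -0.005 and 0.005 m and y of pin_c in the frame of nest between -0.004 and 0.004 m and value of joint clamp_handle above 1.37 rad), for 0.3 s.
4. the bar lies in its rest again (z of bar in the frame of rest_seat between -0.006 and 0.006 m and y of bar in the frame of rest_seat between -0.012 and 0.012 m and x of bar in the frame of rest_seat between -0.025 and 0.025 m and angle between the x axis of bar and the x axis of rest_seat, either way round below 0.12 rad), for 0.2 s.
5. the jog stick is held fully over to the green side for two seconds, pins clamped (all of step 3 and value of joint jog_stick above 0.3 rad), for 2 s.
6. the bar is over the stub handle again, with the stick back at centre (all of step 2 and value of joint jog_stick between -0.06 and 0.06 rad), for 0.1 s.
7. the handle is thrown open again (value of joint clamp_handle below 0.2 rad), for 0.2 s.
At the end, for the whole second after the job is handed in: Every pin lies in a notch (within 6 mm sideways, 5 mm in height, 0.12 rad), head to the end stop, clamp open (below 0.2 rad), bar still in its rest (25 mm lengthways, 12 sideways, 6 in height, 0.12 rad), jog stick within 0.06 rad of centre (all of step 4 and (x of pin_a in the frame of nest between -0.071 and -0.059 m or x of pin_a in the frame of nest between -0.006 and 0.006 m or x of pin_a in the frame of nest between 0.059 and 0.071 m) and z of pin_a in the frame of nest between -0.005 and 0.005 m and angle between the y axis of each of pin_a, pin_b, pin_c and the y axis of nest, either way round below 0.12 rad and y of each of pin_a_head, pin_b_head, pin_c_head in the frame of nest above 0 m and y of pin_a in the frame of nest between -0.026 and 0.014 m and (x of pin_b in the frame of nest between -0.071 and -0.059 m or x of pin_b in the frame of nest between -0.006 and 0.006 m or x of pin_b in the frame of nest between 0.059 and 0.071 m) and z of pin_b in the frame of nest between -0.005 and 0.005 m and y of pin_b in the frame of nest between -0.026 and 0.014 m and (x of pin_c in the frame of nest between -0.071 and -0.059 m or x of pin_c in the frame of nest between -0.006 and 0.006 m or x of pin_c in the frame of nest between 0.059 and 0.071 m) and z of pin_c in the frame of nest between -0.005 and 0.005 m and y of pin_c in the frame of nest between -0.026 and 0.014 m and value of joint clamp_handle below 0.2 rad and value of joint jog_stick between -0.06 and 0.06 rad and linear speed of bar below 0.02 m/s); the robot touches nothing.
It fails at once if the hand or arm pushes on the clamp handle itself (contact force between any of the fingers, the arm and clamp_handle above 2 N).
It fails at once if the jog stick is tilted to the white side (value of joint jog_stick below -0.2 rad).
It fails at once if torch, bin or hub moved by more than 3 cm (distance of any of torch, bin, hub from where it was at the start of the episode above 0.03 m).
Of pin_a, pin_b, pin_c only 2 to 3 are there at a start; the rules pass over those that are not, and their reading is None.
At some moment in a run one of pin_a, pin_b, pin_c may be knocked a few centimetres aside while the robot is not near it.
It also fails if it takes over 210 s, if anything falls off the work surface, if the arm or the gripper's body presses on something with over 40 N, if the wrist force passes 120 N, or if a joint passes its speed limit or range.

## Working session

There is one attempt and no reset: what is moved stays moved. The work goes in short steps, each a Python script; the robot and the scene stay as the last script left them, time stands still between calls to the robot, and variables do not carry over. Pictures are saved under pics/ and viewed, and the job is handed in when it is done.

```bash
mkdir -p pics; ls
python3 - <<'E'
from bench import ctrl, ik, cams, sensors
import cv2
for n in ["side","top","wrist"]:
    im,d=cams.snapshot(n); cv2.imwrite(f"pics/{n}0.png",cv2.cvtColor(im,cv2.COLOR_RGB2BGR))
    i=cams.camera_info(n); print(n,i)
print(sensors.read_time(),ctrl.tip_reach,sensors.read_orientation(),sensors.read_eef_pos())
E
```

```text
pics
side {'mtx': array([[445.65798598,   0.        , 249.12541382],
       [  0.        , 445.65798598, 187.69733096],
       [  0.        ,   0.        ,   1.        ]]), 'pose': array([[ 0.99083883, -0.08476435,  0.10513527,  0.35150468],
       [-0.13432675, -0.53812958,  0.83208946, -1.27630514],
       [-0.01395512, -0.83858903, -0.54458581,  0.90683353],
       [ 0.        ,  0.        ,  0.        ,  1.        ]])}
top {'mtx': array([[365.78468954,   0.        , 255.97542501],
       [  0.        , 365.78468954, 194.01915737],
       [  0.        ,   0.        ,   1.        ]]), 'pose': array([[-0.02785591, -0.99560675,  0.08939379,  0.41146805],
       [-0.99959317,  0.02829188,  0.00361335, -0.04403259],
       [-0.0061266 , -0.08925677, -0.99598981,  1.24165056],
       [ 0.        ,  0.        ,  0.        ,  1.        ]])}
wrist {'mtx': array([[281.19743023,   0.        , 255.9333355 ],
       [  0.        , 281.19743023, 196.61152955],
       [  0.        ,   0.        ,   1.        ]]), 'mount': array([[-1.09505279e-03, -9.54757162e-01, -2.97384538e-01,
         7.56766444e-02],
       [ 9.99999389e-01, -9.99624688e-04, -4.72967723e-04,
        -1.36947571e-03],
       [ 1.54296395e-04, -2.97384874e-01,  9.54757672e-01,
        -1.21473779e-01],
       [ 0.00000000e+00,  0.00000000e+00,  0.00000000e+00,
         1.00000000e+00]])}
0.15 0.022 [ 9.73000260e-01  2.30803422e-01 -1.12822200e-04 -5.11759513e-04] [ 0.2469671  -0.49125952  0.25272761]
```

View pics/top0.png

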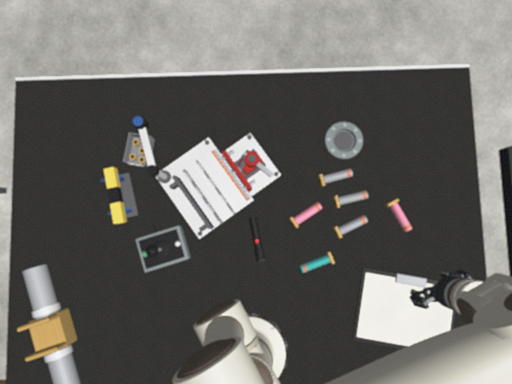

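View pics/side0.png

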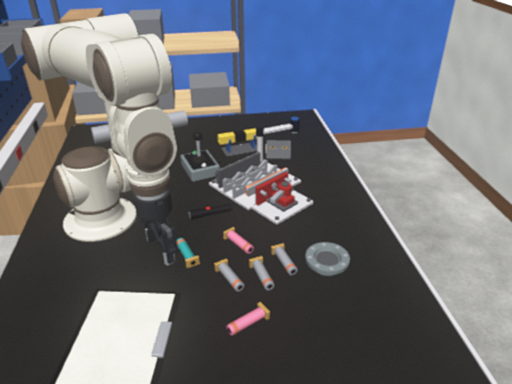

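View pics/wrist0.png

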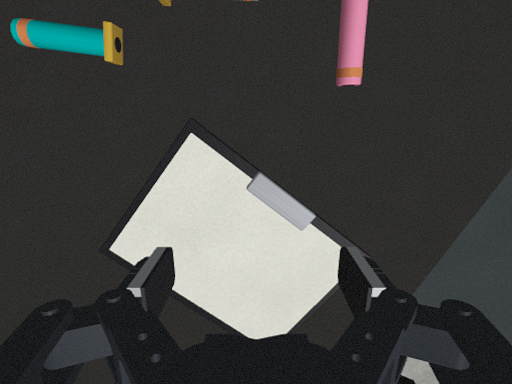

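Top view: three grey pins at (336,177), (351,199), (351,226). Pink pieces at (306,215) and (400,215) and a turquoise one at (317,263) are look-alikes. The fixture is at (205,185) with the red clamp at (252,160), the bar at (116,195), the console at (162,250) and the bin at (140,150). Next, enlarged crops.

Run:
```python
import cv2
im=cv2.imread("pics/top0.png")
cv2.imwrite("pics/top0_fix.png",cv2.resize(im[100:290,95:295],None,fx=4,fy=4,interpolation=cv2.INTER_CUBIC)[:600,:800])
cv2.imwrite("pics/top0_pin.png",cv2.resize(im[110:280,280:420],None,fx=4,fy=4,interpolation=cv2.INTER_CUBIC)[:600])
s=cv2.imread("pics/side0.png")
cv2.imwrite("pics/side0_fix.png",cv2.resize(s[110:230,170:330],None,fx=5,fy=5,interpolation=cv2.INTER_CUBIC))
```

```text
(no output)
```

View pics/top0_fix.png

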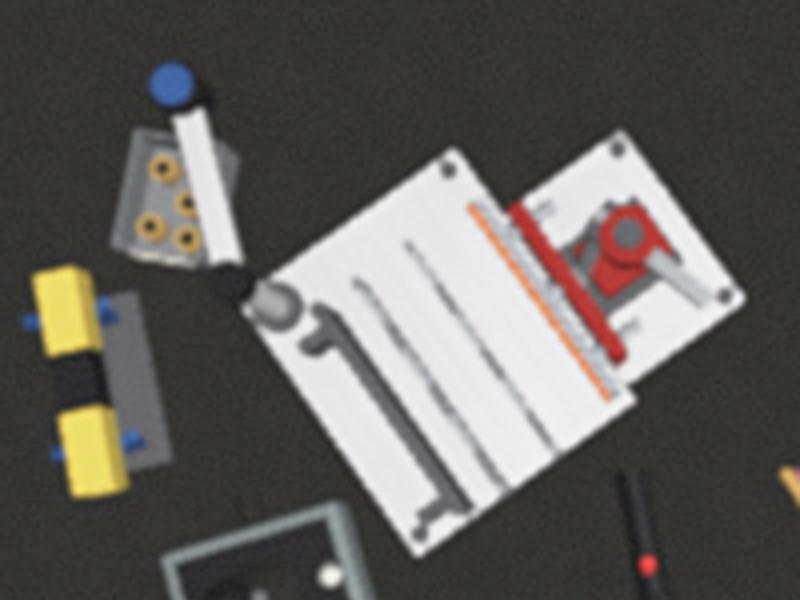

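View pics/top0_pin.png

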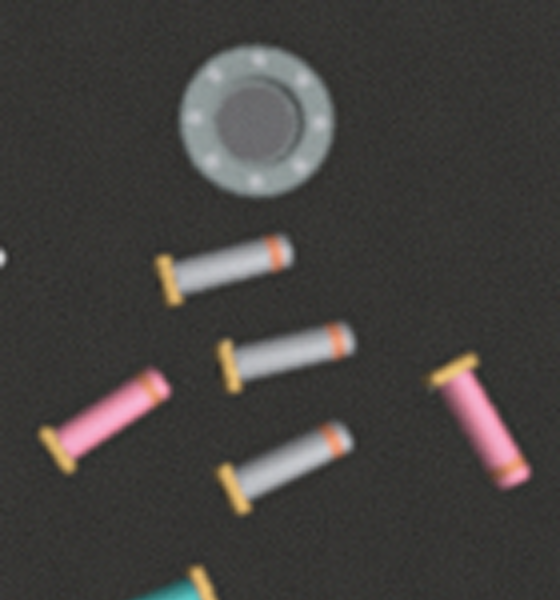

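View pics/side0_fix.png

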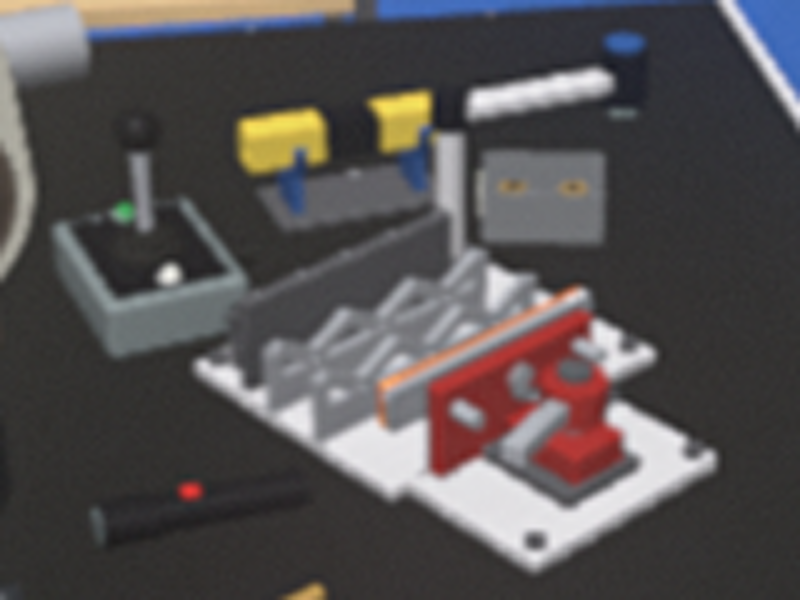

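```bash
cat > h.py <<'E'
from bench import ctrl, ik, cams, sensors
import numpy as np, cv2
from scipy.spatial.transform import Rotation as R
def pose(name):
    i=cams.camera_info(name)
    if name!='wrist': return i['mtx'],i['pose']
    T=np.eye(4);T[:3,:3]=R.from_quat(sensors.read_orientation()).as_matrix();T[:3,3]=sensors.read_eef_pos()
    return i['mtx'],T@i['mount']
def ray(uv,z,mp):
    K,P=mp; uv=np.atleast_2d(uv).astype(float)
    d=np.c_[(uv-K[:2,2])/np.diag(K)[:2],np.ones(len(uv))]@P[:3,:3].T
    return P[:3,3]+d*((z-P[2,3])/d[:,2])[:,None]
def proj(p,mp):
    K,P=mp; p=np.atleast_2d(p); c=(p-P[:3,3])@P[:3,:3]
    return c[:,:2]/c[:,2:]*np.diag(K)[:2]+K[:2,2]
def snap(name,f):
    mp=pose(name); im,d=cams.snapshot(name)
    cv2.imwrite(f'pics/{f}.png',cv2.cvtColor(im,cv2.COLOR_RGB2BGR)); np.savez(f'pics/{f}.npz',im=im,d=d,K=mp[0],P=mp[1])
    return im,d,mp
def load(f):
    z=np.load(f'pics/{f}.npz'); return z['im'],z['d'],(z['K'],z['P'])
def down(yaw):  # tool z down, tool y (jaw) axis direction at angle yaw+90 ; tool x at yaw
    c,s=np.cos(yaw),np.sin(yaw)
    return R.from_matrix(np.array([[c,s,0],[s,-c,0],[0,0,-1]]).T.T).as_quat()
E
python3 - <<'E'
from h import *
mp=pose('top')
c=lambda x,y:(95+x/4-.375,100+y/4-.375)
def r(n,pts,z): print(n,ray(pts,z,mp)[:,:2].round(4).tolist())
r('plate',[c(453,148),c(245,305),c(415,555),c(637,398),c(622,130),c(745,298)],.012)
r('stop',[c(325,312),c(455,505)],.088)
r('post',[c(275,300)],.137)
r('pad ends',[c(472,207),c(608,398)],.083)
r('pivot,tip',[c(628,235)],.09); r('tip',[c(705,297)],.083)
r('bar ends',[c(62,272),c(100,493)],.082)
r('console',[c(330,576)],.05)
p=lambda x,y:(280+x/4-.375,110+y/4-.375)
r('pins',[p(169,280),p(290,249),p(230,366),p(350,337),p(235,490),p(345,435)],.014)
r('hub',[p(258,120)],.036); r('pink',[p(57,450),p(158,383),p(453,370),p(515,480)],.014)
print(R.from_quat(sensors.read_orientation()).as_matrix().round(3))
E
```

```text
plate [[0.7239, 0.1197], [0.5933, 0.2985], [0.3785, 0.157], [0.5048, -0.032], [0.7353, -0.0255], [0.5871, -0.1258]]
stop [[0.5746, 0.2136], [0.4187, 0.1126]]
post [[0.578, 0.2408]]
pad ends [[0.6571, 0.0957], [0.5, -0.0097]]
pivot,tip [[0.6293, -0.0292]]
tip [[0.5787, -0.0892]]
bar ends [[0.6139, 0.4261], [0.4361, 0.3945]]
console [[0.3646, 0.2198]]
pins [[0.5641, -0.2635], [0.5876, -0.3668], [0.49, -0.3114], [0.5115, -0.4133], [0.3863, -0.3106], [0.4295, -0.4046]]
hub [[0.6941, -0.3399]]
pink [[0.4237, -0.1637], [0.4774, -0.2504], [0.4813, -0.498], [0.3882, -0.5439]]
[[ 0.893  0.449 -0.   ]
 [ 0.449 -0.893  0.001]
 [ 0.    -0.001 -1.   ]]
```

Three grey pins (two to three expected) are the real ones: grey steel with brass heads, while the pink and turquoise ones are decoys. The enlarged crop confirms this. Now closer wrist views.

Run:
```python
from h import *
def tryreach(p,yaws):
    for y in yaws:
        q=ik(p,down(y))
        if q is not None: 
            ctrl.reach(p,down(y)); return y
print(tryreach([.42,-.33,.30],[0.3,0,-.4]))
snap('wrist','w_pins')
print(tryreach([.46,.10,.36],[0,.3,-.3,.6]))
snap('wrist','w_fix'); snap('top','t1')
print(sensors.read_time(), sensors.read_q())
```

```text
0.3
0
5.4583 [ 2.13878424e-01 -3.41483476e-02  2.65035931e-01  1.87003962e+00
  1.59114375e-05 -2.92740329e+00]
```

View pics/w_pins.png

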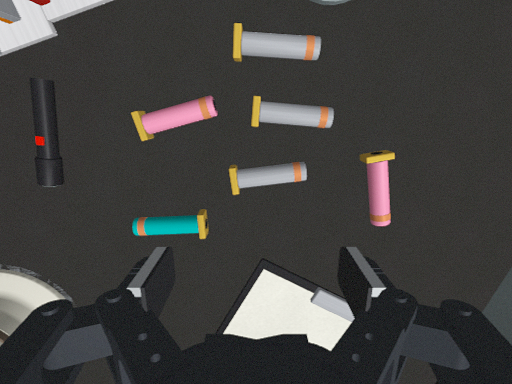

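View pics/w_fix.png

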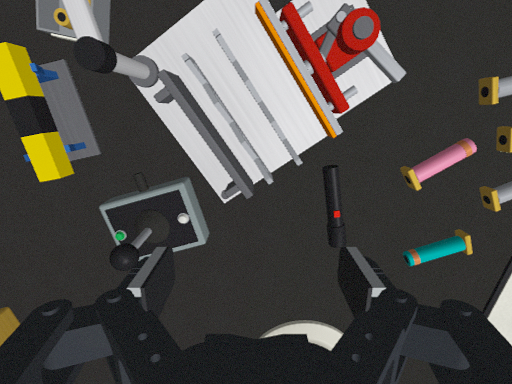

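The wrist view shows the three grey pins at (277,45), (293,113) and (268,177). The fixture view shows the stop at (205,130), orange pad (297,68), handle tip near (400,75), stick knob (124,257), green lamp (120,236), white lamp (183,218) and bar (36,112). I'll enlarge it to pick accurate corners.

Run:
```python
import cv2
im=cv2.imread("pics/w_fix.png")
cv2.imwrite("pics/wf1.png",cv2.resize(im[0:110,240:410],None,fx=4.7,fy=4.7,interpolation=cv2.INTER_CUBIC))
cv2.imwrite("pics/wf2.png",cv2.resize(im[40:215,130:310],None,fx=3.4,fy=3.4,interpolation=cv2.INTER_CUBIC))
cv2.imwrite("pics/wf3.png",cv2.resize(im[30:280,0:220],None,fx=2.4,fy=2.4,interpolation=cv2.INTER_CUBIC))
im=cv2.imread("pics/w_pins.png")
cv2.imwrite("pics/wp1.png",cv2.resize(im[10:210,215:365],None,fx=3,fy=3,interpolation=cv2.INTER_CUBIC))
```

```text
(no output)
```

View pics/wf1.png

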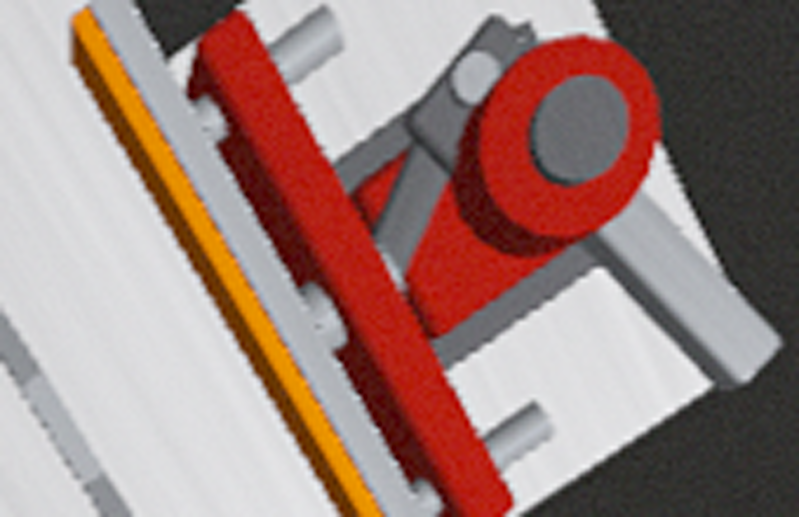

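View pics/wf2.png

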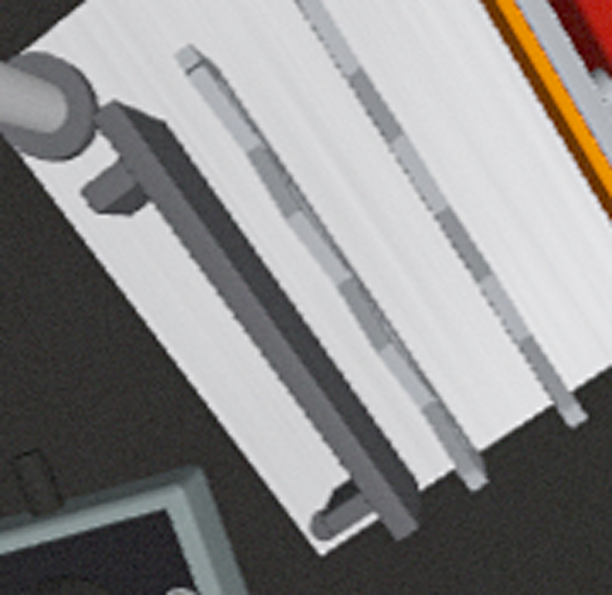

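View pics/wf3.png

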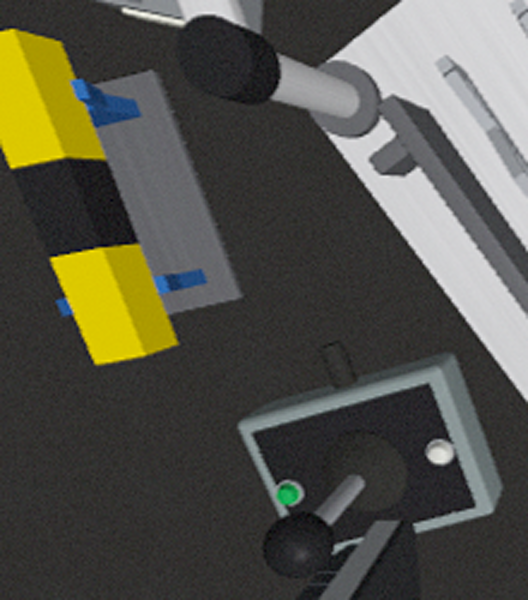

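View pics/wp1.png

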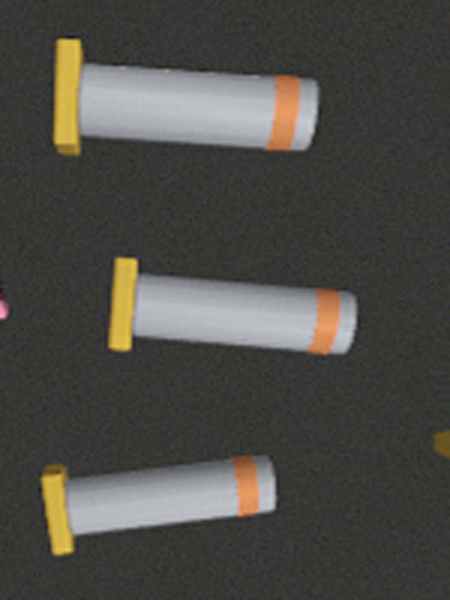

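Run:
```python
from h import *
im,d,mp=load('w_fix')
a=lambda L:[(x/4.7+240-.4,y/4.7-.4) for x,y in L]
b=lambda L:[(x/3.4+130-.4,y/3.4+40-.4) for x,y in L]
c=lambda L:[(x/2.4-.3,y/2.4+30-.3) for x,y in L]
def dep(uv):
    u,v=np.round(uv).astype(int); z=np.median(d[v-1:v+2,u-1:u+2]); K,P=mp
    return P[:3,:3]@(np.array([(u-K[0,2])/K[0,0],(v-K[1,2])/K[1,1],1])*z)+P[:3,3]
S=ray(b([(115,103),(418,522),(97,118),(400,540)]),.088,mp); print('stop',S[:,:2].round(4).tolist())
for A,B in((0,1),(2,3)):
    v=S[A]-S[B]; print(np.linalg.norm(v),np.degrees(np.arctan2(v[1],v[0])))
psi=np.mean([np.arctan2(*(S[A]-S[B])[[1,0]]) for A,B in((0,1),(2,3))])
ex=np.array([np.cos(psi),np.sin(psi)]);ey=np.array([-ex[1],ex[0]])
print('nest from stop',S.mean(0)[:2]-.061*ey)
p=ray(a([(85,10),(365,517)]),.083,mp); print('pad top front',p[:,:2]); v=p[0]-p[1]; print(np.degrees(np.arctan2(v[1],v[0])), ((p[:,:2]-(S.mean(0)[:2]-.061*ey))@ey))
print('disc', dep(a([(620,70)])[0]), dep(a([(575,130)])[0]))
z=dep(a([(575,130)])[0])[2]; pv=ray(a([(578,130)]),z,mp)[0]; print('pivot',pv, 'from nest pred',(S.mean(0)[:2]-.061*ey)-.175*ey)
t=ray(a([(762,362)]),.083,mp)[0]; print('tip',t, np.degrees(np.arctan2(*(t-pv)[[1,0]])),np.linalg.norm((t-pv)[:2]))
B=ray(c([(0,160),(105,160),(140,243),(55,258),(177,344),(95,364),(62,42)]),.082,mp); print('bar',B[:,:2].round(4).tolist())
print('bandtop depth',dep(c([(60,200)])[0]),dep(c([(90,300)])[0]))
print('knob',dep(c([(298,545)])[0]), ray(c([(298,545)]),.15,mp))
print('lamps',ray(c([(288,493),(440,453)]),.048,mp), dep(c([(288,493)])[0]))
cr=ray(c([(240,423),(455,355),(497,505)]),.046,mp);print('console corners',cr)
im,d,mp=load('w_pins')
e=lambda L:[(x/3+215-.3,y/3+10-.3) for x,y in L]
q=ray(e([(57,96),(312,115),(112,304),(352,322),(49,510),(271,484)]),.020,mp)[:,:2]
for i in range(3):
    v=q[2*i]-q[2*i+1]; print('pin',q[2*i:2*i+2].mean(0),np.degrees(np.arctan2(v[1],v[0])),np.linalg.norm(v))
```

```text
stop [[0.5833, 0.2198], [0.4179, 0.1061], [0.5781, 0.2272], [0.4098, 0.1139]]
0.20070700149796433 34.5010229597795
0.2028279631779965 33.93212406634972
nest from stop [0.53154755 0.11630737]
pad top front [[0.66013766 0.09866767]
 [0.53422832 0.0179705 ]]
32.656416560390944 [-0.08689571 -0.08282399]
disc [ 0.64474593 -0.03971379  0.09063927] [ 0.62889105 -0.02643522  0.09875835]
pivot [ 0.62861528 -0.02716038  0.09875835] from nest pred [ 0.629954   -0.02840327]
tip [ 0.57534685 -0.09008714  0.083     ] -130.24841136456052 0.08244575079224799
bar [[0.5518, 0.444], [0.5517, 0.3855], [0.5065, 0.3755], [0.498, 0.4267], [0.4469, 0.3657], [0.4345, 0.4181], [0.6109, 0.395]]
bandtop depth [0.53040879 0.41405912 0.0837208 ] [0.47335023 0.41131017 0.08341907]
knob [0.35708468 0.26773176 0.16534103] [[0.34876789 0.27595004 0.15      ]]
lamps [[0.33243084 0.33100076 0.048     ]
 [0.36242538 0.22184337 0.048     ]] [0.33738546 0.32509286 0.05814933]
console corners [[0.38382579 0.35722163 0.046     ]
 [0.43122408 0.20700405 0.046     ]
 [0.32194191 0.18504632 0.046     ]]
pin [ 0.57365123 -0.30873994] 103.32038841466789 0.10909823025938571
pin [ 0.49946338 -0.35620736] 103.03347411834895 0.11008145130512523
pin [ 0.40786367 -0.35079112] 113.98626723827907 0.10863376717256142
```

```bash
cat >> h.py <<'E'
psi=np.radians(33.9); ex=np.array([np.cos(psi),np.sin(psi)]); ey=np.array([-ex[1],ex[0]])
nest=np.array([.5316,.1155]); piv=nest-.175*ey
pins=[(np.array([.4079,-.3508]),np.radians(114)),(np.array([.4995,-.3562]),np.radians(103)),(np.array([.5737,-.3087]),np.radians(103.3))]
notch=lambda k,y=-.005: nest+.065*k*ex+y*ey
E
python3 - <<'E'
from h import *
print(piv)
for f in (0,np.pi):
  for c,a in pins:
    q=ik([*c,.026],down(a+f)); print(f, None if q is None else np.round(q,2))
  for k in (1,0,-1):
    q=ik([*notch(k),.079],down(psi+np.pi/2+f)); print('n',k,None if q is None else np.round(q,2))
# bar reach checks
for th in (0,.7,1.45):
  ang=psi+np.pi+np.radians(15)+th; u=np.array([np.cos(ang),np.sin(ang)])
  for r in (.1,.12,.14,.16,.2):
    P=piv+r*u
    print(round(th,2),r,P.round(3),round(np.linalg.norm(P),3),[None if (q:=ik([*P,.075],down(ang+f))) is None else np.round(q[5],2) for f in (0,np.pi)])
rc=np.array([.525,.405]); print([None if (q:=ik([*rc,.07],down(np.radians(10)+f))) is None else np.round(q,2) for f in (0,np.pi)])
E
```

```text
[ 0.62920539 -0.02975215]
0 [-0.71  0.09 -0.26  1.22  0.    0.44]
0 [-0.62  0.27 -0.06  1.24  0.    0.72]
0 [-0.49  0.35  0.05  1.27  0.    0.85]
n 1 [ 0.25  0.22 -0.01  1.34  0.    1.22]
n 0 [ 0.21  0.08 -0.17  1.32  0.    1.18]
n -1 [ 0.16 -0.06 -0.31  1.32  0.    1.13]
3.141592653589793 [-0.71  0.09 -0.26  1.22  0.   -2.7 ]
3.141592653589793 [-0.62  0.27 -0.06  1.24  0.   -2.42]
3.141592653589793 [-0.49  0.35  0.05  1.27  0.   -2.3 ]
n 1 [ 0.25  0.22 -0.01  1.34  0.   -1.92]
n 0 [ 0.21  0.08 -0.17  1.32  0.   -1.96]
n -1 [ 0.16 -0.06 -0.31  1.32  0.   -2.01]
0 0.1 [ 0.563 -0.105] 0.573 [np.float64(-1.04), np.float64(2.1)]
0 0.12 [ 0.55 -0.12] 0.563 [np.float64(-1.07), np.float64(2.07)]
0 0.14 [ 0.537 -0.135] 0.554 [np.float64(-1.1), np.float64(2.04)]
0 0.16 [ 0.524 -0.15 ] 0.545 [np.float64(-1.13), np.float64(2.01)]
0 0.2 [ 0.498 -0.18 ] 0.529 [np.float64(-1.2), np.float64(1.94)]
0.7 0.1 [ 0.627 -0.13 ] 0.641 [np.float64(-1.76), np.float64(1.38)]
0.7 0.12 [ 0.627 -0.15 ] 0.645 [np.float64(-1.79), np.float64(1.35)]
0.7 0.14 [ 0.627 -0.17 ] 0.649 [np.float64(-1.82), np.float64(1.32)]
0.7 0.16 [ 0.626 -0.19 ] 0.655 [np.float64(-1.85), np.float64(1.29)]
0.7 0.2 [ 0.626 -0.23 ] 0.667 [np.float64(-1.91), np.float64(1.24)]
1.45 0.1 [ 0.696 -0.104] 0.704 [np.float64(-2.45), np.float64(0.69)]
1.45 0.12 [ 0.709 -0.119] 0.719 [np.float64(-2.47), np.float64(0.67)]
1.45 0.14 [ 0.723 -0.134] 0.735 [np.float64(-2.49), np.float64(0.66)]
1.45 0.16 [ 0.736 -0.149] 0.751 [np.float64(-2.5), np.float64(0.64)]
1.45 0.2 [ 0.763 -0.178] 0.784 [np.float64(-2.53), np.float64(0.61)]
[array([ 0.66,  0.36,  0.15,  1.36,  0.  , -2.66]), array([0.66, 0.36, 0.15, 1.36, 0.  , 0.48])]
```

```bash
cat >> h.py <<'E'
def pick(c,a,f=np.pi):
    o=down(a+f)
    ctrl.gripper_to(.055); ctrl.reach([*c,.13],o); ctrl.move_linear([*c,.026],rate=.15)
    ctrl.gripper_to(0,60); w=sensors.read_width(); print('width',w)
    ctrl.move_linear([*c,.18],rate=.25); return w
def place(k,f=np.pi,y=-.005):
    p=notch(k,y); o=down(psi+np.pi/2+f)
    ctrl.reach([*p,.18],o); ctrl.move_linear([*p,.095],rate=.2)
    t=ctrl.move_linear([*p,.079],rate=.05,threshold=15); print('touch',t,sensors.read_eef_pos().round(4),sensors.read_force().round(1))
    ctrl.gripper_to(.05); ctrl.move_linear([*p,.19],rate=.25)
E
python3 - <<'E'
from h import *
pick(*pins[0]); place(1)
snap('top','t2'); print(sensors.read_time())
E
python3 - <<'E'
import cv2
a=cv2.imread('pics/t2.png')
cv2.imwrite('pics/t2c.png',cv2.resize(a[90:290,100:420],None,fx=2.5,fy=2.5,interpolation=cv2.INTER_CUBIC))
E
```

```text
width 0.025619823164479028
touch True [0.5889 0.1477 0.0795] [-1.4 -0.1  5.4]
13.575
```

View pics/t2c.png

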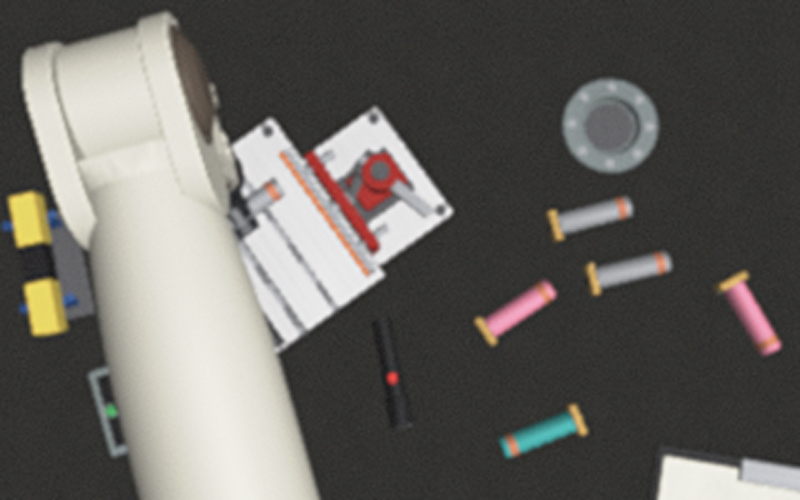

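The first pin (copper band visible at about (272,190)) is in its notch, and the other two have not moved. Next pin.

```bash
python3 - <<'E'
from h import *
pick(*pins[1]); place(0)
snap('top','t3'); snap('wrist','w3'); print(sensors.read_time())
a=cv2.imread('pics/t3.png'); b=cv2.imread('pics/t1.png')
print('diff pin far', cv2.absdiff(a,b)[160:195,312:362].mean())
E
python3 - <<'E'
import cv2
a=cv2.imread('pics/t3.png')
cv2.imwrite('pics/t3c.png',cv2.resize(a[90:290,100:420],None,fx=2.5,fy=2.5,interpolation=cv2.INTER_CUBIC))
E
```

```text
width 0.026295638123891293
touch True [0.5351 0.1114 0.0796] [-1.  -0.9  5.2]
21.3667
diff pin far 3.493904761904762
```

View pics/t3c.png

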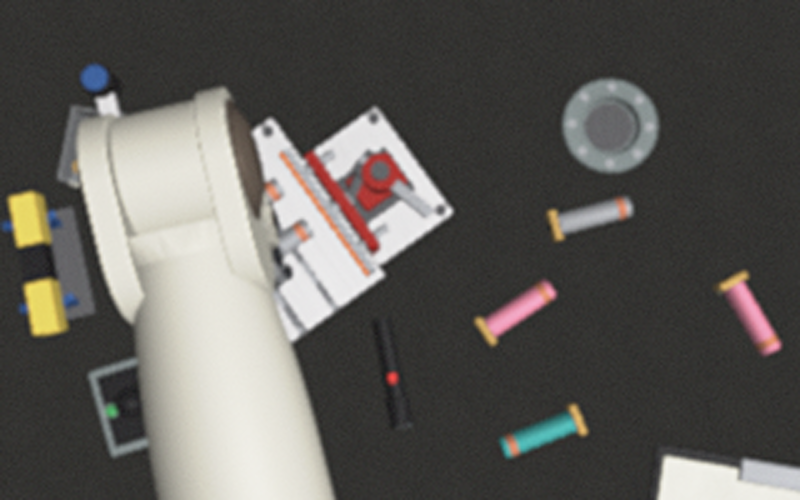

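View pics/w3.png

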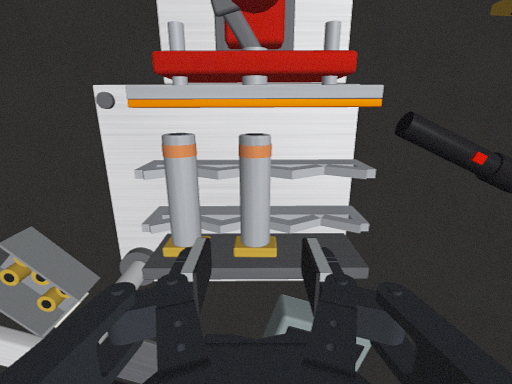

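Both pins lie in notches with heads to the stop (wrist view: pins at (182,190) and (255,190)). The last pin has not moved, at crop (592,217).

Run:
```python
from h import *
pick(*pins[2]); place(-1)
snap('wrist','w4')
# look at bar & rest
p=nest-.01*ey
ctrl.reach([.46,.33,.30],down(np.radians(190)-np.pi/2)) if ik([.46,.33,.30],down(np.radians(100))) is not None else print('no')
snap('wrist','w5'); snap('top','t4'); print(sensors.read_time(),sensors.read_q().round(2))
```

```text
width 0.02572750197643482
touch True [0.4811 0.0752 0.0796] [-1.1  0.2  5.8]
32.0083 [0.62 0.15 0.34 1.76 0.   2.02]
```

View pics/w4.png

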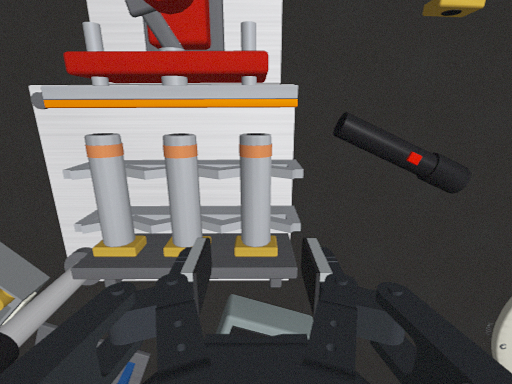

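View pics/w5.png

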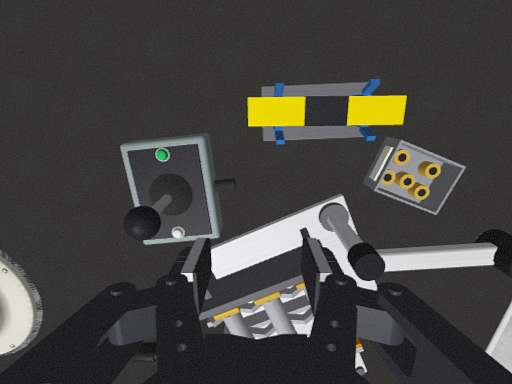

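View pics/t4.png

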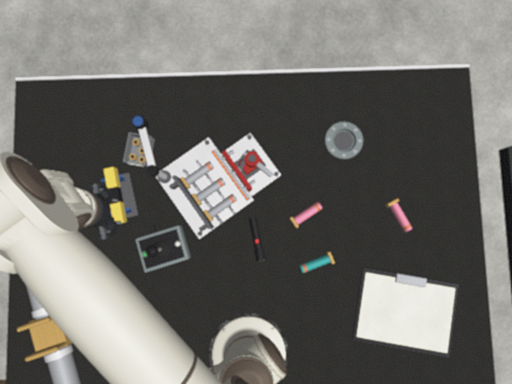

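All three pins lie in the notches (w4, heads on the stop side). In w5 the bar is at (327,111) in the blue rest, and the console has green at (162,155) and white at (178,233). Now measuring bar and console.

Run:
```python
from h import *
im,d,mp=load('w5')
cv2.imwrite('pics/w5a.png',cv2.resize(cv2.cvtColor(im,cv2.COLOR_RGB2BGR)[70:150,240:415],None,fx=4.5,fy=4.5,interpolation=cv2.INTER_CUBIC))
hsv=cv2.cvtColor(im,cv2.COLOR_RGB2HSV)
m=cv2.inRange(hsv,(22,150,120),(35,255,255)); m[:85]=0; m[130:]=0
n,l,st,ce=cv2.connectedComponentsWithStats(m)
pts=[]
for i in range(1,n):
    if st[i,4]>200:
        pp=np.argwhere(l==i)[:,::-1]; b=cv2.boxPoints(cv2.minAreaRect(pp.astype(np.float32))); w=ray(b,.082,mp); print(st[i]); print(w[:,:2].round(4).tolist()); pts.append(pp)
pp=np.vstack(pts).astype(np.float32); b=cv2.boxPoints(cv2.minAreaRect(pp)); w=ray(b,.082,mp)[:,:2]
print('all',b.tolist(),w.round(4).tolist(),w.mean(0))
e=[np.linalg.norm(w[i]-w[(i+1)%4]) for i in range(4)];print(e)
i=int(np.argmax(e)); v=w[i]-w[(i+1)%4]; print(np.degrees(np.arctan2(v[1],v[0])))
# lamps
g=ray([(162,155),(178,233)],.05,mp); print('lamps',g.round(4).tolist())
cc=ray([(122,145),(208,135),(219,237),(141,245)],.046,mp); print('console top corners',cc[:,:2].round(4).tolist(),cc.mean(0))
K,P=mp
z=d[220,142]; print('knob', P[:3,:3]@(np.array([(142-K[0,2])/K[0,0],(221-K[1,2])/K[1,1],1])*z)+P[:3,3], ray([(142,222)],.15,mp))
```

```text
[ 347   95   60   30 1686]
[[0.5537, 0.4078], [0.5451, 0.4387], [0.6111, 0.4503], [0.6216, 0.4197]]
[ 247   97   59   30 1683]
[[0.4336, 0.417], [0.4986, 0.4284], [0.5058, 0.3971], [0.4388, 0.3853]]
all [[246.88656616210938, 97.00161743164062], [405.99639892578125, 94.74473571777344], [406.4104919433594, 123.93745422363281], [247.3006591796875, 126.1943359375]] [[0.4335, 0.417], [0.611, 0.4505], [0.6221, 0.4199], [0.4392, 0.3852]] [0.52644561 0.41814005]
[np.float64(0.18072529002448426), np.float64(0.032612556713497304), np.float64(0.18612011082694283), np.float64(0.032295861307400926)]
10.737614252482604
lamps [[0.3335, 0.3272, 0.05], [0.3646, 0.2184, 0.05]]
console top corners [[0.2791, 0.3305], [0.3896, 0.3631], [0.4235, 0.2204], [0.3117, 0.1876]] [0.35097829 0.27540503 0.046     ]
knob [0.35407802 0.2833653  0.16548405] [[0.34856545 0.2748381  0.15      ]]
```

View pics/w5a.png

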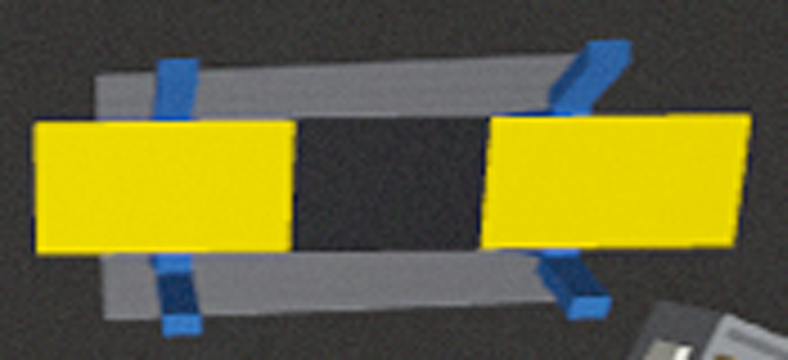

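Run:
```python
from h import *
im,d,mp=load('w5')
f=lambda L:[(x/4.5+240-.4,y/4.5+70-.4) for x,y in L]
w=ray(f([(36.5,188),(742,181)]),.082,mp)[:,:2]; v=w[1]-w[0]; print('bar',w,w.mean(0),np.linalg.norm(v),np.degrees(np.arctan2(v[1],v[0])))
w=ray(f([(97,73),(545,56),(105,320),(540,301)]),.008,mp)[:,:2]
for i in (0,2):
  v=w[i+1]-w[i]; print('base edge',w[i],np.degrees(np.arctan2(v[1],v[0])))
print('base left end mid',(w[0]+w[2])/2,np.linalg.norm(w[0]-w[2]))
a=np.radians(10.4);print('rest centre est',(w[0]+w[2])/2+.075*np.array([np.cos(a),np.sin(a)]))
w=ray(f([(630,45),(608,305),(178,62),(183,325)]),.073,mp)[:,:2]; print('lips',w, w[0]-w[1], (w.mean(0)))
im,d,mp=load('w4')
```

```text
bar [[0.4369564  0.40167237]
 [0.61470226 0.43458258]] [0.52582933 0.41812747] 0.18076690091945136 10.489703554212758
base edge [0.44759843 0.43707168] 11.969597579319274
base edge [0.46336387 0.36445405] 12.418130159578862
base left end mid [0.45548115 0.40076287] 0.07430927268096556
rest centre est [0.52924901 0.4143018 ]
lips [[0.58018005 0.46218446]
 [0.59396455 0.39838759]
 [0.46735355 0.43830966]
 [0.48179079 0.37328381]] [-0.01378449  0.06379686] [0.53082223 0.41804138]
```

Run:
```python
from h import *
for f in ('w3','w4'):
    im,d,mp=load(f)
    for nm,uv,z in (('pad front top',(200,99),.083),('pad back',(200,86),.083),('red front',(200,80),.086)):
        p=ray([uv],z,mp)[0][:2]-nest; print(f,nm,(p@ex).round(4),(p@ey).round(4))
c=cv2.resize(cv2.imread('pics/w3.png')[60:120,120:400],None,fx=2.8,fy=2.8,interpolation=cv2.INTER_CUBIC); cv2.imwrite('pics/w3c.png',c)
```

```text
w3 pad front top 0.0423 -0.0867
w3 pad back 0.0417 -0.096
w3 red front 0.0409 -0.0999
w4 pad front top -0.0221 -0.087
w4 pad back -0.0226 -0.0963
w4 red front -0.0234 -0.1002
```

View pics/w3c.png

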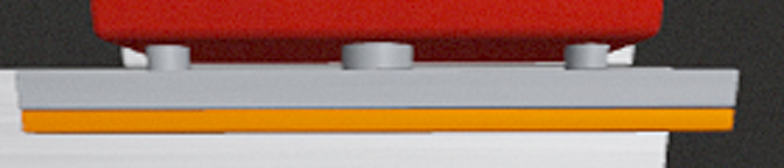

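```bash
cat >> h.py <<'E'
piv=np.array([.6288,-.0284])
seat=np.array([.527,.4170]); rang=np.radians(11.2)
def hdl(th):
    a=psi+np.pi+np.radians(15)+th; return a,np.array([np.cos(a),np.sin(a)])
def barpose(th,r,z=.077):
    a,u=hdl(th); return [*(piv+r*u),z],down(a)
E
python3 - <<'E'
from h import *
ctrl.gripper_to(.06)
b=[.526,.418]
ctrl.reach([*b,.15],down(rang+np.pi)); ctrl.move_linear([*b,.068],rate=.15)
ctrl.gripper_to(0,110); print(sensors.read_width(), sensors.read_eef_pos())
ctrl.move_linear([*b,.27],rate=.25); print(sensors.read_force(),sensors.read_moment())
p,o=barpose(0,.195,.20); ctrl.reach(p,o)
p,o=barpose(0,.195); ctrl.move_linear(p,rate=.15)
snap('top','t5');snap('side','s5');snap('wrist','w6'); print(sensors.read_time(),sensors.read_eef_pos(),p)
for f,(x0,y0,x1,y1) in {'t5':(200,110,330,220),'s5':(220,110,350,220)}.items():
    c=cv2.imread(f'pics/{f}.png')[y0:y1,x0:x1]; cv2.imwrite(f'pics/{f}c.png',cv2.resize(c,None,fx=5,fy=5,interpolation=cv2.INTER_CUBIC))
E
```

```text
0.03072433845024054 [0.52666066 0.41837931 0.06981446]
[-0.62472071 -0.03081701 -5.88451955] [ 0.01841729 -0.0372905  -0.00730537]
38.9333 [ 0.50122058 -0.17554442  0.07814591] [np.float64(0.5006118270701514), np.float64(-0.17534486149881942), 0.077]
```

View pics/t5c.png

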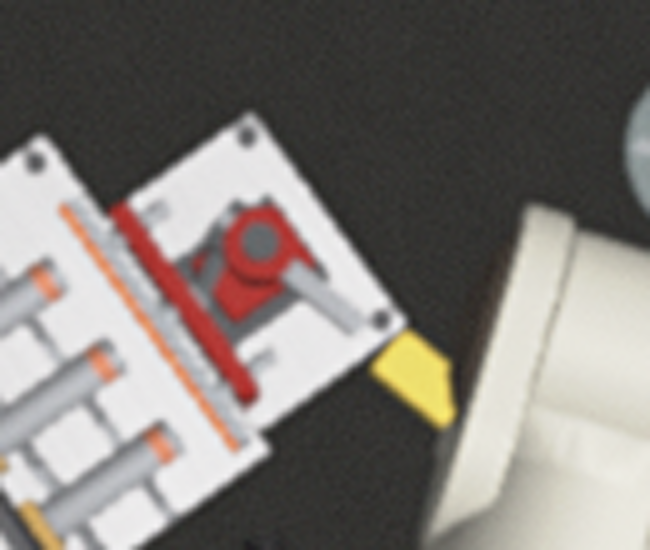

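View pics/s5c.png

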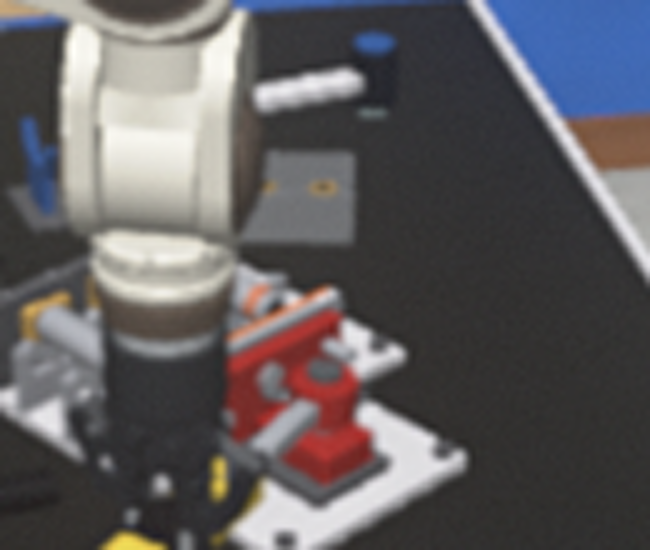

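View pics/w6.png

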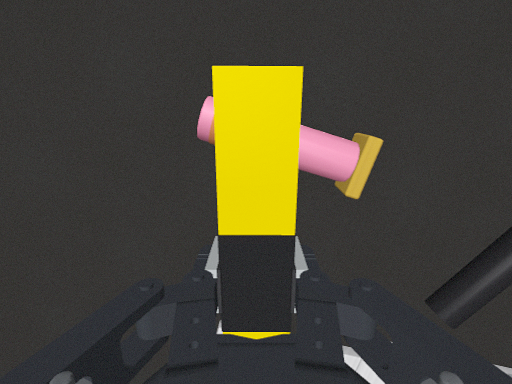

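Run:
```python
from h import *
im,d,mp=load('t5')
f=lambda L:[(x/5+200-.4,y/5+110-.4) for x,y in L]
a,u=hdl(0); n=np.array([-u[1],u[0]])
for nm,L,z in (('disc',[(262,240)],.099),('stub',[(288,272),(300,280),(357,322)],.083),('barend',[(408,333),(373,370),(390.5,351.5)],.091),('bar fwd edges',[(455,380),(437,425)],.091)):
    for q in ray(f(L),z,mp)[:,:2]-piv: print(nm,'along',(q@u).round(4),'lat',(q@n).round(4))
c=cv2.resize(cv2.imread('pics/t5.png')[150:190,245:300],None,fx=14,fy=14,interpolation=cv2.INTER_CUBIC);cv2.imwrite('pics/t5d.png',c)
```

```text
disc along 0.0008 lat 0.0024
stub along 0.0247 lat -0.0009
stub along 0.034 lat -0.0
stub along 0.0793 lat 0.0022
barend along 0.1093 lat 0.0162
barend along 0.1071 lat -0.0162
barend along 0.1082 lat -0.0
bar fwd edges along 0.1511 lat 0.0118
bar fwd edges along 0.1604 lat -0.0176
```

View pics/t5d.png

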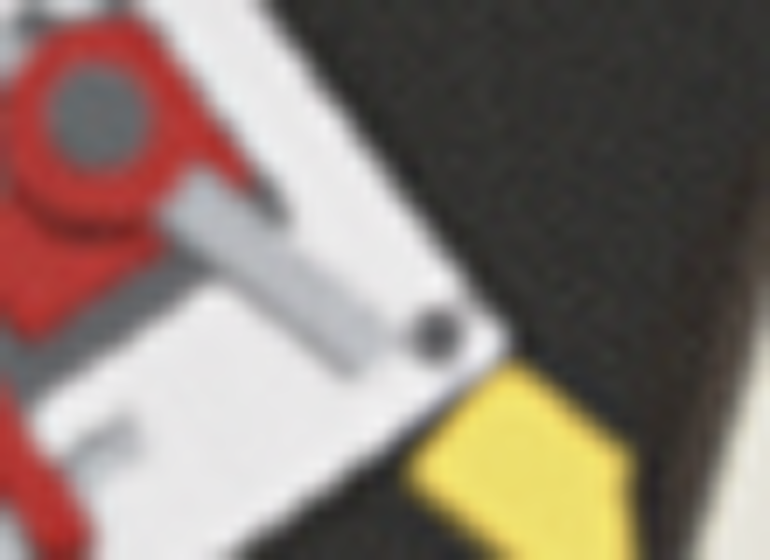

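Bar and stub are collinear within about 2 mm (stub tip at crop (365,350), bar mouth at (460,415)). Inserting with a force guard.

Run:
```python
from h import *
a,u=hdl(0); n=np.array([-u[1],u[0]])
p,o=barpose(0,.130,.078); p=np.array(p); p[:2]+=.001*n
t=ctrl.move_linear(p,o,rate=.06,threshold=10); print(t,sensors.read_eef_pos()-p,sensors.read_force().round(1),sensors.read_moment().round(2))
snap('top','t6'); c=cv2.resize(cv2.imread('pics/t6.png')[140:200,235:310],None,fx=8,fy=8,interpolation=cv2.INTER_CUBIC);cv2.imwrite('pics/t6c.png',c)
print(sensors.read_time())
```

```text
False [-1.95536627e-04 -2.24066295e-04 -1.31518179e-05] [ 1.4  0.5 -4.9] [-0.01  0.04 -0.07]
40.2167
```

View pics/t6c.png

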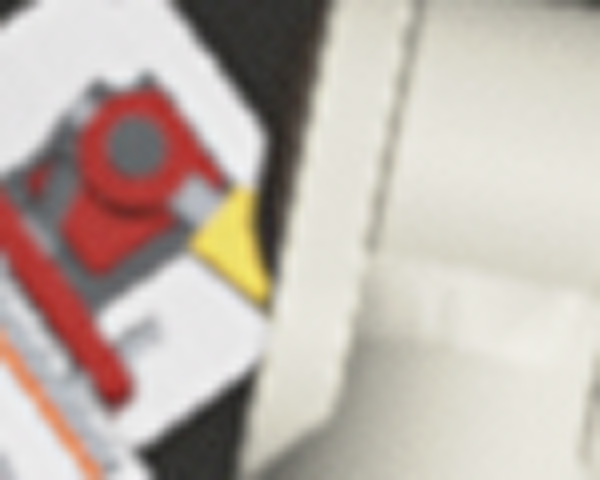

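```bash
cat >> h.py <<'E'
def swing(ths,r=.130,z=.078,rate=.12,fmax=45):
    for th in ths:
        p,o=barpose(th,r,z); ctrl.move_linear(p,o,rate=rate)
        f=sensors.read_force(); a,u=hdl(th); n=np.array([-u[1],u[0]])
        print(round(th,2),'tan',(f[:2]@n).round(1),'rad',(f[:2]@u).round(1),'z',f[2].round(1),'mz',sensors.read_moment()[2].round(2))
        if np.linalg.norm(f[:2])>fmax: print('STOP');break
E
python3 - <<'E'
from h import *
swing(list(np.arange(.15,1.36,.15))+[1.40,1.45,1.49])
snap('top','t7');snap('side','s7');print(sensors.read_time())
c=cv2.resize(cv2.imread('pics/t7.png')[110:240,150:310],None,fx=5,fy=5,interpolation=cv2.INTER_CUBIC)[:600];cv2.imwrite('pics/t7c.png',c)
c=cv2.resize(cv2.imread('pics/s7.png')[110:230,190:350],None,fx=5,fy=5,interpolation=cv2.INTER_CUBIC);cv2.imwrite('pics/s7c.png',c)
E
```

```text
0.15 tan -2.5 rad 0.9 z -4.5 mz 0.07
0.3 tan -7.7 rad 1.5 z -2.4 mz 0.34
0.45 tan -11.8 rad 2.7 z -0.2 mz 0.62
0.6 tan -14.4 rad 3.5 z 0.9 mz 0.76
0.75 tan -16.9 rad 4.1 z 1.7 mz 0.89
0.9 tan -16.3 rad 6.6 z 2.2 mz 0.91
1.05 tan -13.9 rad 6.4 z -2.4 mz 0.76
1.2 tan -8.5 rad 4.5 z -4.6 mz 0.49
1.35 tan -1.3 rad 1.0 z -5.9 mz 0.04
1.4 tan -0.1 rad -0.1 z -4.8 mz 0.02
1.45 tan -0.3 rad -0.2 z -4.3 mz -0.03
1.49 tan -0.3 rad 0.2 z -4.9 mz 0.01
43.8333
```

View pics/t7c.png

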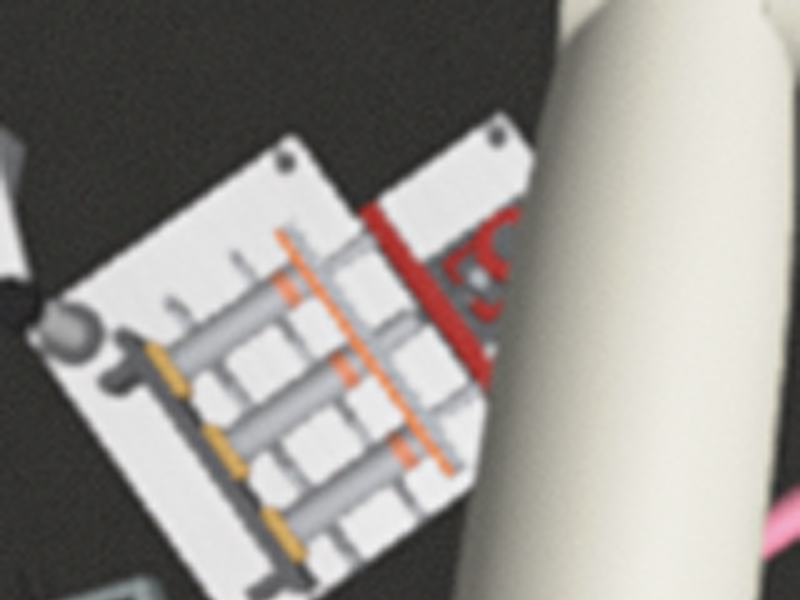

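View pics/s7c.png

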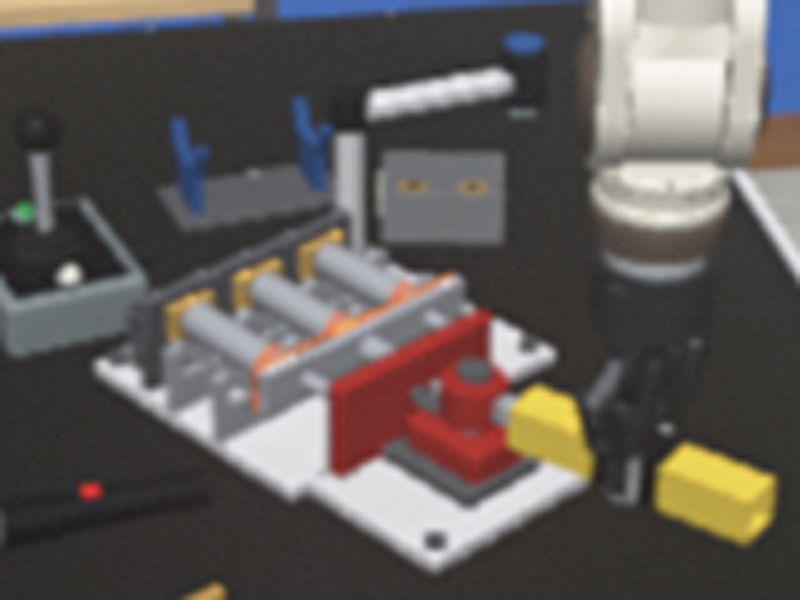

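Clamped: all three heads are at the stop and the orange pad touches the copper ends (side crop). Pulling the bar off and taking it back to the rest.

```bash
cat >> h.py <<'E'
def to_rest():
    o=down(rang+np.pi)
    ctrl.reach([.50,.10,.30],down(hdl(.3)[0]))
    ctrl.reach([.527,.4180,.25],o); ctrl.move_linear([.527,.4180,.09],rate=.2)
    t=ctrl.move_linear([.527,.4180,.069],rate=.05,threshold=12); print('seat',t,sensors.read_eef_pos().round(4),sensors.read_force().round(1))
    ctrl.gripper_to(.06); ctrl.move_linear([.527,.4180,.20],rate=.25)
E
python3 - <<'E'
from h import *
p,o=barpose(1.45,.130,.078); ctrl.move_linear(p,o,rate=.1)
p,o=barpose(1.45,.200,.078); print(ctrl.move_linear(p,o,rate=.1,threshold=25),sensors.read_force().round(1))
p[2]=.17; ctrl.move_linear(p,rate=.2)
snap('top','t8')
to_rest(); print(sensors.read_time())
ctrl.reach([.46,.33,.30],down(np.radians(100)))
snap('wrist','w9'); snap('top','t9'); snap('side','s9')
c=cv2.resize(cv2.imread('pics/t9.png')[110:240,150:310],None,fx=5,fy=5,interpolation=cv2.INTER_CUBIC)[:600];cv2.imwrite('pics/t9c.png',c)
print(sensors.read_time())
E
```

```text
False [-0.4 -0.  -4.8]
seat True [0.5271 0.4181 0.0698] [-1.1 -0.3  3.5]
50.825
52.35
```

View pics/t9c.png

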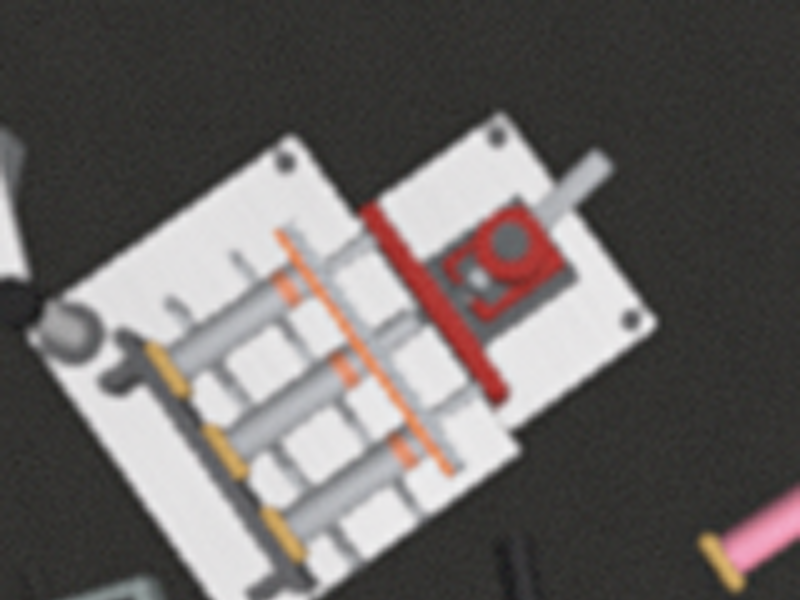

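View pics/w9.png

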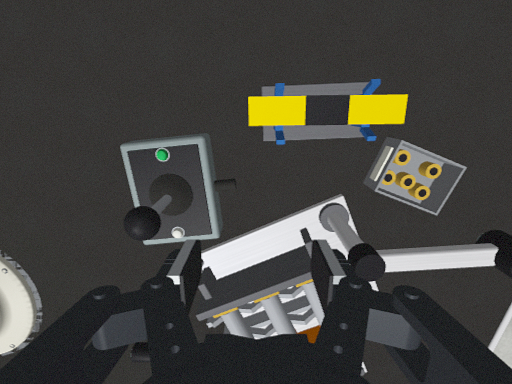

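The clamp stays shut, the bar is back in its rest, and the stick is upright. Now the jog stick. I push the knob with closed fingers from the white side towards green (direction about 106° in world).

```bash
cat >> h.py <<'E'
kn=np.array([.349,.274]); kd=np.array([-.276,.961]); kd/=np.linalg.norm(kd)
E
python3 - <<'E'
from h import *
th=np.arctan2(kd[1],kd[0])
q0=sensors.read_q()
for f in (0,np.pi):
    q=ik([*(kn-.06*kd),.158],down(th+f)); print(f,None if q is None else (q-q0).round(2))
o=down(th)
ctrl.gripper_to(0,40)
ctrl.reach([*(kn-.065*kd),.25],o); ctrl.move_linear([*(kn-.065*kd),.158],rate=.15)
f0=sensors.read_force()
for s in np.arange(-.055,-.015,.003):
    ctrl.move_linear([*(kn+s*kd),.158],rate=.05); f=(sensors.read_force()-f0); print(round(s,3),(f[:2]@kd).round(2),f.round(1))
    if f[:2]@kd<-1.0: break
snap('side','s10');snap('wrist','w10')
c=cv2.resize(cv2.imread('pics/s10.png')[100:210,150:280],None,fx=5,fy=5,interpolation=cv2.INTER_CUBIC);cv2.imwrite('pics/s10c.png',c)
print(sensors.read_time())
E
```

```text
0 [-0.09 -0.38 -0.64 -0.26  0.   -0.19]
3.141592653589793 [-0.09 -0.38 -0.64 -0.26  0.   -3.33]
-0.055 0.96 [-0.1  1.  -0.5]
-0.052 0.46 [-0.2  0.4 -0.4]
-0.049 -0.03 [ 0.3  0.  -0.3]
-0.046 -0.41 [-0.  -0.4 -0.7]
-0.043 -0.05 [ 0.7  0.1 -1.2]
-0.04 -0.58 [ 0.5 -0.5 -0.3]
-0.037 -0.78 [ 0.3 -0.7 -0.9]
-0.034 0.72 [-0.8  0.5 -0.6]
-0.031 0.53 [0.6 0.7 0.1]
-0.028 0.18 [-0.2  0.1 -1.6]
-0.025 -0.64 [ 0.7 -0.5 -1.2]
-0.022 0.75 [ 0.1  0.8 -0.5]
-0.019 -1.05 [ 0.3 -1.  -0.6]
57.8417
```

View pics/s10c.png

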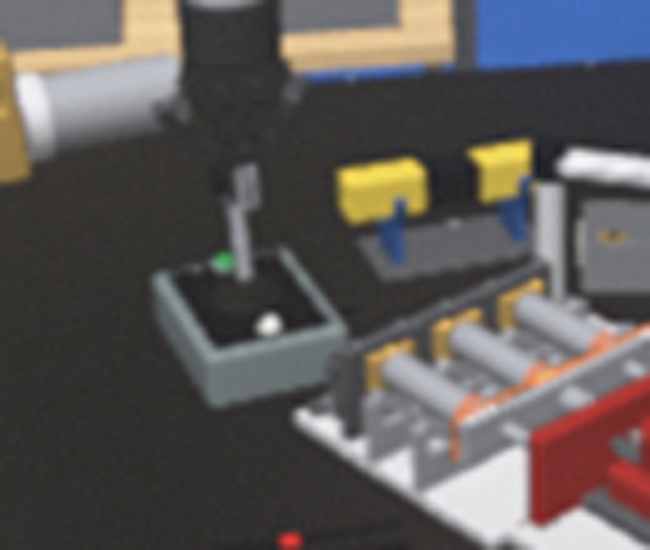

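View pics/w10.png

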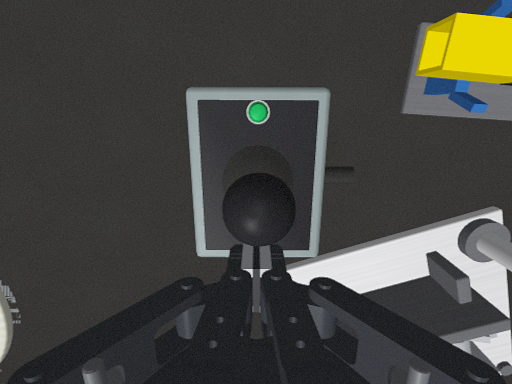

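The wrist view shows the knob at (258,209) straight ahead of the fingertips with the green lamp at (258,112) behind it, so alignment is good. Now I push it over.

Run:
```python
from h import *
im,d,mp=load('w10'); print('knob at contact',ray([(258,209)],.15,mp)[0][:2]-kn, (ray([(258,209)],.15,mp)[0][:2]-kn)@kd)
for s in np.arange(-.012,.019,.006):
    ctrl.move_linear([*(kn+s*kd),.158-max(0,s)*.25],rate=.05); f=sensors.read_force(); print(round(s,3),(f[:2]@kd).round(2))
snap('wrist','w11');snap('side','s11'); print(sensors.read_time())
c=cv2.resize(cv2.imread('pics/s11.png')[100:210,150:310],None,fx=5,fy=5,interpolation=cv2.INTER_CUBIC);cv2.imwrite('pics/s11c.png',c)
```

```text
knob at contact [-0.00274341  0.01137743] 0.011692660016807962
-0.012 -0.59
-0.006 -10.88
0.0 -1.16
0.006 -4.58
0.012 -10.84
0.018 -46.38
59.5917
```

View pics/w11.png

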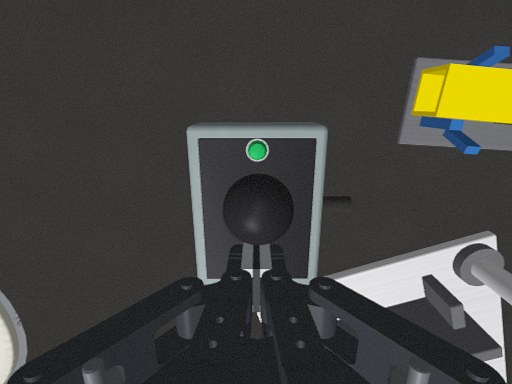

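View pics/s11c.png

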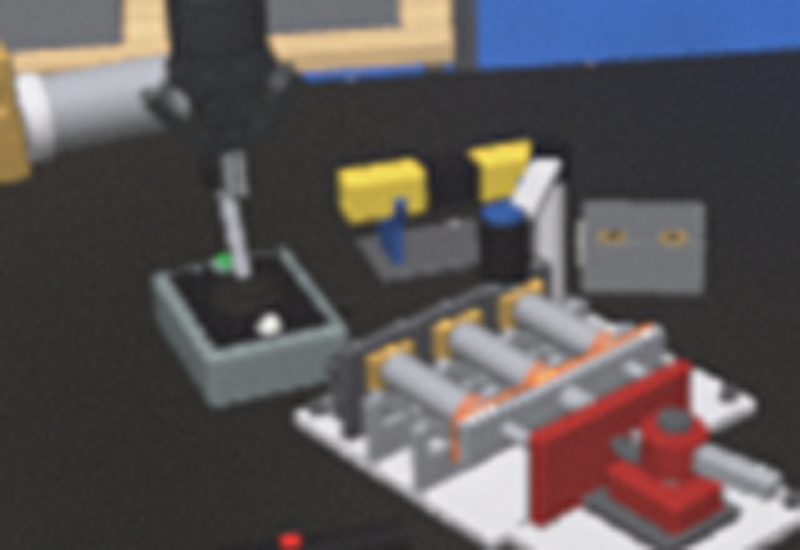

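The stick is at its green stop (46 N measured, so I back off slightly) and the camera arm is swinging over the pins. Holding.

Run:
```python
from h import *
ctrl.move_linear([*(kn+.011*kd),.156],rate=.05); F=[]
for i in range(6):
    ctrl.wait(.5); F.append((sensors.read_force()[:2]@kd).round(1))
print(F); snap('wrist','w12');snap('side','s12'); 
im,d,mp=load('w12'); print(sensors.read_time())
c=cv2.resize(cv2.imread('pics/s12.png')[100:210,150:310],None,fx=5,fy=5,interpolation=cv2.INTER_CUBIC);cv2.imwrite('pics/s12c.png',c)
```

```text
[np.float64(-7.8), np.float64(-7.4), np.float64(-6.7), np.float64(-7.9), np.float64(-7.8), np.float64(-6.4)]
62.9917
```

View pics/s12c.png

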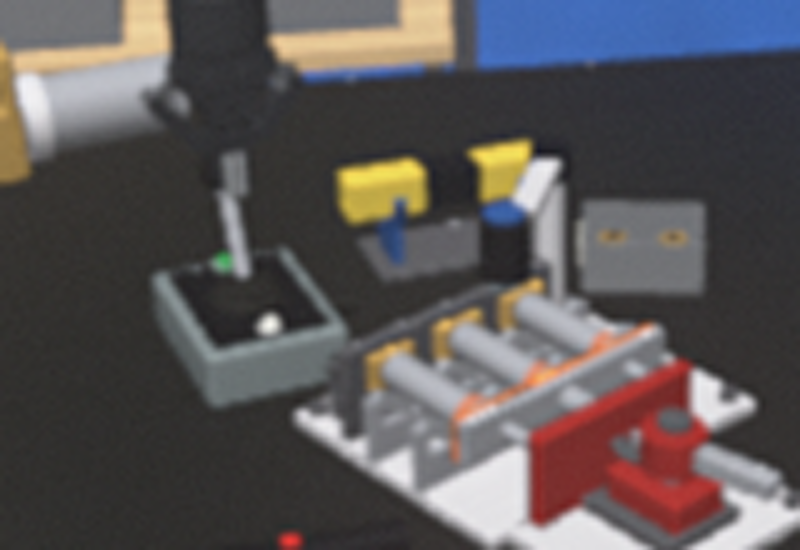

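View pics/w12.png

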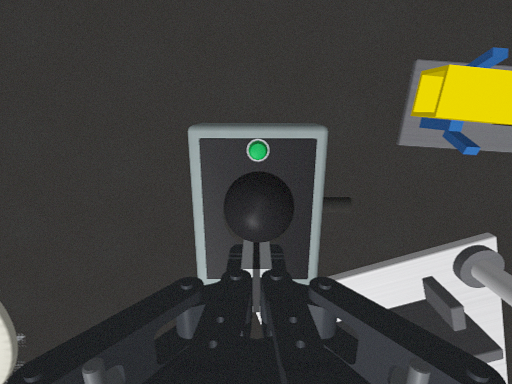

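Run:
```python
from h import *
for f,uv,z in (('w10',(258,209),.149),('w12',(259,206),.142)):
    im,d,mp=load(f); p=ray([uv],z,mp)[0][:2]; s=(p-np.array([.3486,.2748]))@kd
    print(f,p,s,'tilt',np.arcsin(min(1,s/.098)), 'tcp',sensors.read_eef_pos())
    # knob blob centre by depth
    K,P=mp; v,u=np.mgrid[160:245,215:300]; zz=d[160:245,215:300]
    X=np.stack([(u-K[0,2])/K[0,0]*zz,(v-K[1,2])/K[1,1]*zz,zz],-1)@P[:3,:3].T+P[:3,3]
    m=(X[...,2]>.13)&(X[...,2]<.18)&(zz>0); Q=X[m]
    A=np.c_[2*Q,np.ones(len(Q))]; s4=np.linalg.lstsq(A,(Q**2).sum(1),rcond=None)[0]; print(m.sum(),'sphere',s4[:3],np.sqrt(s4[3]+s4[:3]@s4[:3]))
```

```text
w10 [0.34636209 0.28503402] 0.010454143477440976 tilt 0.1068782951850309 tcp [0.3461166  0.28412912 0.15600704]
4283 sphere [0.34630627 0.28520005 0.14967865] 0.018363933587926127
w12 [0.3388812  0.31324175] 0.039630910768779976 tilt 0.41631947117141754 tcp [0.3461166  0.28412912 0.15600704]
4044 sphere [0.33847581 0.31275077 0.14192995] 0.018297480665269542
```

Sphere fit puts the knob 39 mm over, so the tilt is about 0.41 rad, and it was held for over 3 s. I'll let the stick return and then fetch the bar.

Run:
```python
from h import *
ctrl.move_linear([*(kn-.06*kd),.158],rate=.04); ctrl.move_linear([*(kn-.06*kd),.26],rate=.2)
ctrl.gripper_to(.06); ctrl.reach([.46,.33,.30],down(np.radians(100))); ctrl.wait(.4)
snap('wrist','w13');snap('top','t13');snap('side','s13')
c=cv2.resize(cv2.imread('pics/t13.png')[110:240,150:310],None,fx=5,fy=5,interpolation=cv2.INTER_CUBIC)[:600];cv2.imwrite('pics/t13c.png',c)
print(sensors.read_time())
```

```text
67.3833
```

View pics/w13.png

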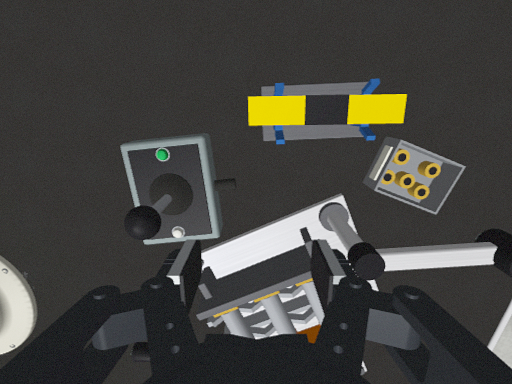

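View pics/t13c.png

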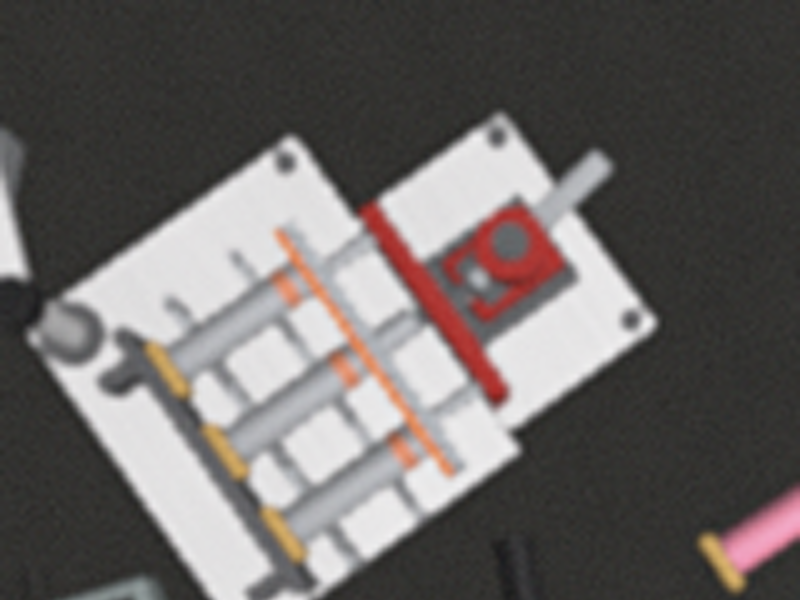

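Stick centred again (knob at (143,222) as before), clamp still shut, pins in place. Fetching the bar and opening the clamp.

Run:
```python
from h import *
im,d,mp=load('t13'); f=lambda x,y:(x/5+150-.4,y/5+110-.4)
a,u=hdl(1.45); n=np.array([-u[1],u[0]]); q=ray([f(602,163)],.083,mp)[0][:2]-piv; print('tip along',q@u,'lat',q@n)
b=[.527,.418]
ctrl.reach([*b,.15],down(rang+np.pi)); ctrl.move_linear([*b,.068],rate=.15)
ctrl.gripper_to(0,110); print(sensors.read_width(), sensors.read_eef_pos())
ctrl.move_linear([*b,.27],rate=.25)
ctrl.reach([.50,.10,.30],down(hdl(.3)[0]))
p,o=barpose(1.45,.20,.17); ctrl.reach(p,o)
p,o=barpose(1.45,.20,.078); ctrl.move_linear(p,rate=.15)
snap('top','t14');snap('side','s14');print(sensors.read_time())
c=cv2.resize(cv2.imread('pics/s14.png')[130:230,230:370],None,fx=5,fy=5,interpolation=cv2.INTER_CUBIC);cv2.imwrite('pics/s14c.png',c)
```

```text
tip along 0.0808866836257566 lat -0.0016657423813739448
0.031083721479514312 [0.52757776 0.41836446 0.06974179]
74.4333
```

View pics/s14c.png

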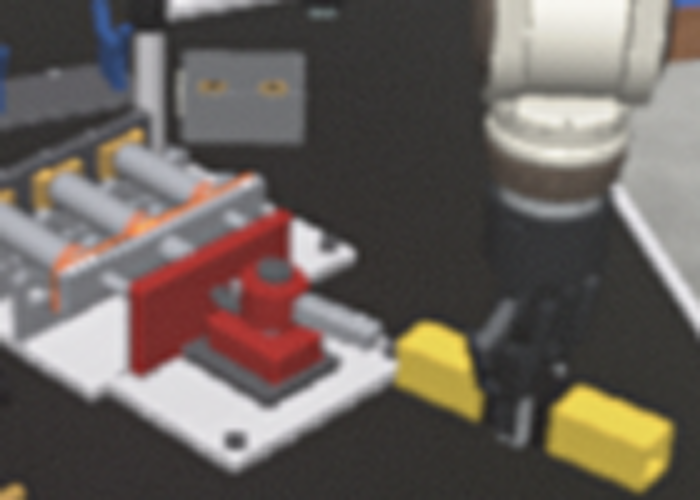

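Stub (350,322) and bar mouth (400,355) line up. Inserting and throwing the clamp open.

Run:
```python
from h import *
p,o=barpose(1.45,.130,.078); t=ctrl.move_linear(p,o,rate=.06,threshold=10); print(t,(sensors.read_eef_pos()-p).round(4),sensors.read_force().round(1))
if not t:
    ctrl.wait(.2)
    swing([1.38,1.3,1.22,1.1,.95,.8,.65,.5,.35,.2,.08,0.0])
snap('top','t15');snap('side','s15');print(sensors.read_time())
c=cv2.resize(cv2.imread('pics/t15.png')[110:240,150:310],None,fx=5,fy=5,interpolation=cv2.INTER_CUBIC)[:600];cv2.imwrite('pics/t15c.png',c)
c=cv2.resize(cv2.imread('pics/s15.png')[130:230,200:350],None,fx=5,fy=5,interpolation=cv2.INTER_CUBIC);cv2.imwrite('pics/s15c.png',c)
```

```text
False [ 0.0002 -0.0003 -0.0001] [ 0.  -0.4 -4.8]
1.38 tan 4.8 rad -0.8 z -7.8 mz -0.25
1.3 tan 1.8 rad 2.0 z -6.1 mz -0.1
1.22 tan -6.3 rad 0.0 z -3.6 mz 0.34
1.1 tan -11.0 rad -0.6 z -3.7 mz 0.49
0.95 tan -14.5 rad -2.6 z -2.1 mz 0.71
0.8 tan -15.0 rad -1.7 z -3.8 mz 0.7
0.65 tan -13.8 rad -1.6 z -4.7 mz 0.71
0.5 tan -12.0 rad -0.8 z -6.7 mz 0.58
0.35 tan -7.2 rad -0.3 z -6.9 mz 0.38
0.2 tan -2.8 rad 1.7 z -6.3 mz 0.2
0.08 tan -0.0 rad -0.0 z -5.5 mz 0.01
0.0 tan 0.3 rad -0.7 z -4.6 mz 0.05
79.4667
```

View pics/t15c.png

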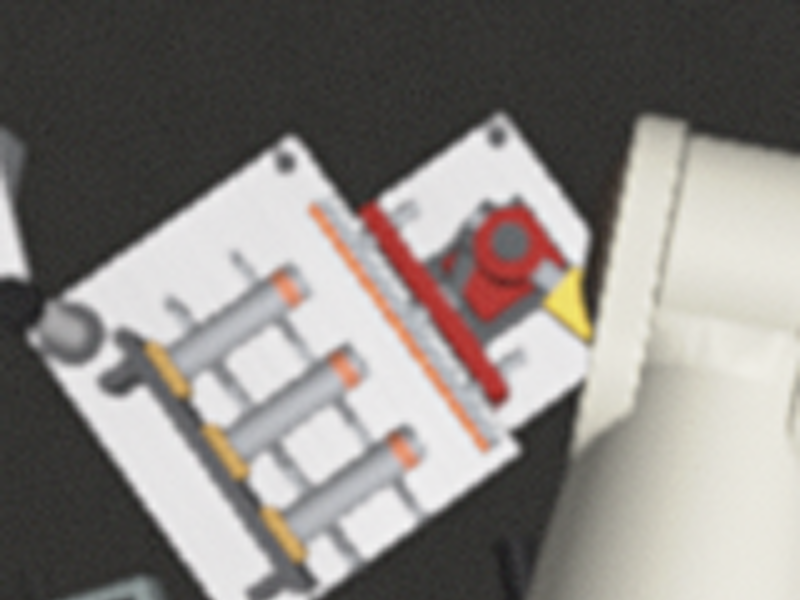

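View pics/s15c.png

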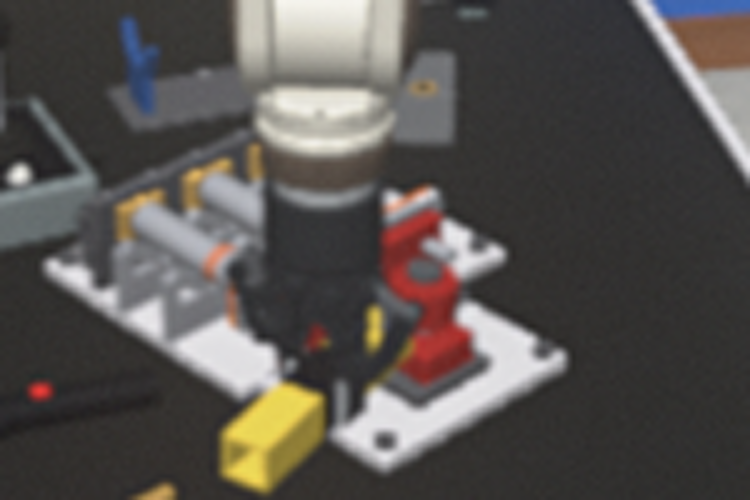

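Clamp open, pad back, pins still in their notches. Pulling off and returning the bar.

Run:
```python
from h import *
p,o=barpose(0,.200,.078); print(ctrl.move_linear(p,o,rate=.1,threshold=25))
p[2]=.2; ctrl.move_linear(p,rate=.2)
to_rest()
ctrl.reach([.46,.33,.30],down(np.radians(100))); ctrl.wait(.3)
snap('wrist','w16'); snap('top','t16'); snap('side','s16'); print(sensors.read_time())
c=cv2.resize(cv2.imread('pics/t16.png')[110:240,150:310],None,fx=5,fy=5,interpolation=cv2.INTER_CUBIC)[:600];cv2.imwrite('pics/t16c.png',c)
im,d,mp=load('w16'); hsv=cv2.cvtColor(im,cv2.COLOR_RGB2HSV)
for f in ('w5','w16'):
    im,d,mp=load(f); hsv=cv2.cvtColor(im,cv2.COLOR_RGB2HSV); m=cv2.inRange(hsv,(22,150,120),(35,255,255)); m[:85]=0; m[130:]=0; m[:,415:]=0
    r=cv2.minAreaRect(np.argwhere(m)[:,::-1].astype(np.float32)); w=ray(cv2.boxPoints(r),.082,mp)[:,:2]; print(f,w.mean(0),r)
```

```text
False
seat True [0.527  0.4181 0.0697] [-0.3 -0.5  5. ]
87.7833
w5 [0.52644561 0.41814005] ((326.6485290527344, 110.46953582763672), (29.195648193359375, 159.12583923339844), 89.18734741210938)
w16 [0.52602449 0.41900873] ((326.60345458984375, 109.77247619628906), (29.406110763549805, 159.381103515625), 88.87670135498047)
```

View pics/w16.png

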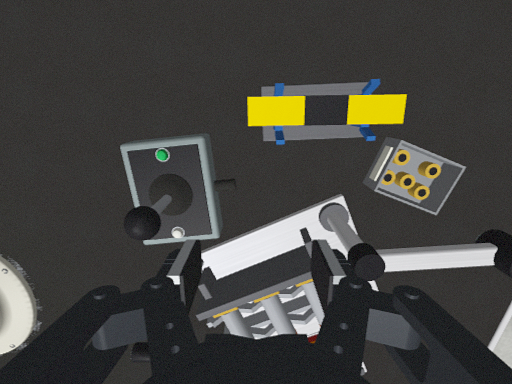

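View pics/t16c.png

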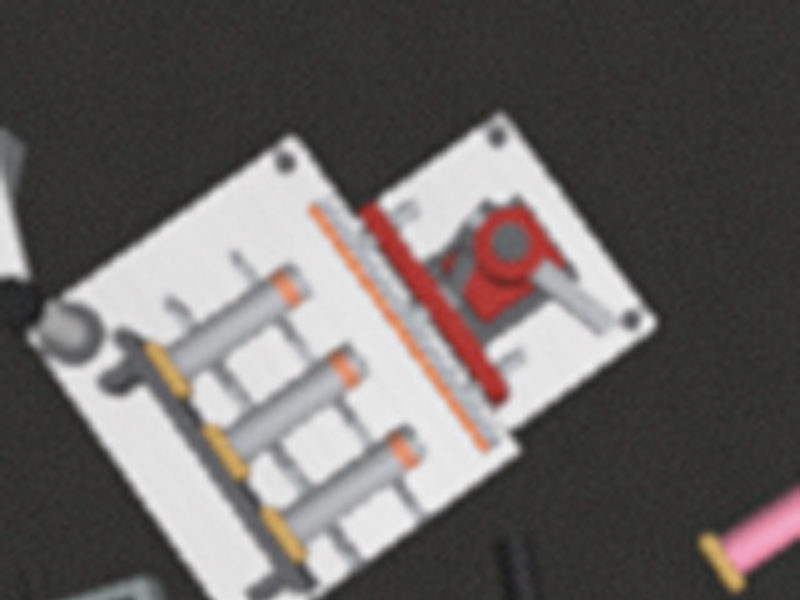

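View pics/s16.png

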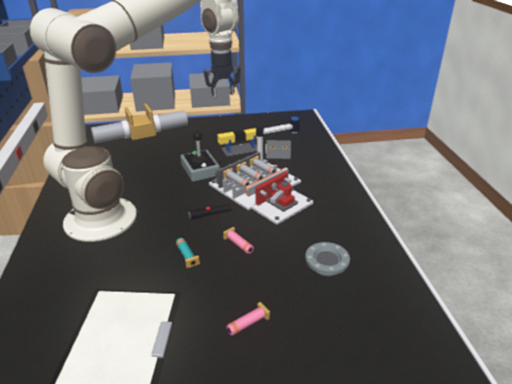

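Final views: pins in their notches with heads at the stop, clamp open, bar in the rest within 1 mm of its first place, stick centred, and torch, bin and hub unmoved.

```bash
python3 -c "
from bench import ctrl
ctrl.sign_off()"
```

```text
the job is handed in; nothing more can be done
```

The job is done and handed in at about 88 s of the 210 s allowed; the simulator reported no verdict.

- **Pins:** three grey pins were present, and I laid each in its own V notch with its head to the end stop. The pink and turquoise look-alikes were left alone.
- **Clamping:** I slipped the bar over the stub and threw the clamp past its dead point. The pictures showed the pins clamped against the stop, and I laid the bar back in its rest.
- **Jog stick:** I held it at about 0.41 rad towards the green lamp for more than 3 s, measured from the wrist camera. It then sprang back to centre.
- **Opening:** I threw the clamp open again with the bar, and the bar went back into its rest.

**Last checks:** the final pictures showed the following:
- The pins are in their notches with heads at the stop.
- The handle is open.
- The knob is centred.
- The bar is within about 1 mm of where it started.
- The torch, bin and hub look unmoved; I judged these by eye only.

**Force spike:** the fingers briefly pressed the stick against its end stop with about 46 N before I backed off to 7–8 N for the hold. The limit is 40 N for the arm and gripper body and 120 N for the wrist. I read the 40 N limit as not covering the fingers, but that is my reading only.

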